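# Check-weigh the baking canisters and put them away

### The arm

A 7-joint arm with a two-finger parallel gripper is mounted at the origin on the work surface. World frame = base frame: x ahead of the robot, y to its left, z up, the work surface at z = 0. Lengths are in m, angles in rad, forces in N, time in s.
With the tool pointing down it reaches from about 0.425 to 0.875 m from the base axis. Payload 8.4 kg.
Tool frame: the origin (TCP) lies between the finger pads; the fingertips stand 19 mm ahead of it and the grasp point (between the pads) is the TCP; z points along the fingers, y is the line along which they close (so a half turn about z gives the same grasp; the last joint's range is limited). The gripper opens to 85 mm and grips with 20 to 120 N. Pads are 22 mm wide; open, the fingers measure 114 mm over their backs; the gripper's body (76 mm by 85 mm) begins 54 mm behind the grasp point. The pads swing forward as they close: fully open they stand 13 mm farther back than shut.
Start: joints at [-1.398, 0.333, 0.04, 1.465, -0.013, 1.343, -0.059], TCP at [0.175, 0.626, 0.25] pointing down, gripper open.
Joint ranges: [-2.58, 2.58], [-0.38, 2.09], [-1.3, 1.39], [0.25, 2.4], [-1.5, 4.64], [0.08, 2.09], [-2.65, 2.65]. Speed limits (rad/s): [2.22, 2.22, 2.79, 2.79, 3.14, 3.14, 3.14].

### API

Orientations are given as [roll, pitch, yaw] about the fixed x, y, z axes, in that order (R = Rz(yaw) Ry(pitch) Rx(roll)).
In Python, from station import ctrl gives the robot as it stands.
- The arm moves only by the tool drive_tool, never from a script. Its argument "moves" is text: rows parted by semicolons, each of 6 numbers parted by spaces: the shift along the tool's x, y, z each as a share of 60 cm, from -1 to 1, then the turn, a rotation vector about the tool's x, y, z each as a share of 45 degrees, from -1 to 1. In form: tx ty tz rx ry rz; .... A call has exactly 5 rows; each row is the pose to reach, as a shift and turn from the pose commanded when the call began, along the tool's axes at that moment; what a row does not reach only later rows make up. A row lasts 1/8 s, in which the tool goes at most 62.5 mm and 10.7 degrees, less where a joint would pass 70% of its speed; a pose out of reach is approached as far as the arm can. A call with a number of a shift or a turn outside -1 to 1 is refused whole. A call with a gripper value outside its range is refused whole. "gripper" is the closure, from -1 (fully open) to 1 (shut), so that 0 is half open, set as the call begins (left out, the last holds). The fingers move at their own pace and stop on an object; "force" is the grip in N (left out, the last holds). Time passes only in rows, so rows that repeat a pose let the fingers close, or fill a call up. It gives the time, the measured TCP pose, the force, the opening and the grip force at its end, in the units of the state.
- ctrl.get_state(): the state, without advancing time (a new reading comes with each control period).
- ctrl.get_image(name): name is "scene" or "side" or "wrist"; returns the picture (420x560x3 uint8, red, green, blue); there is no depth.
- ctrl.calibration(name): a dict with "vfov" (degrees; the focal length in pixels is half the picture's height over the tangent of half this angle, whatever the lens; pixels are square), "cx", "cy" (the principal point, pixels), "k1" (the pictures are not rectified: a ray, as slopes to the right and down, at radius r is drawn at 1 + k1 r^2 times it, then the intrinsics apply), "xyz" and "rotation" of the camera in the world. Camera axes: x right, y up, looking along -z (the intrinsics and any distortion apply to the point x, -y, -z); pixel columns grow to the right and rows downward; lengths in m; the calibration is good to about 2 mm. A picture is of the moment at which its call begins: read the wrist's pose just before it. calibration takes no time and is no camera call; for the wrist camera it gives the pose at the moment of the call.
- ctrl.sign_off(): hands the job in; it is judged then, once.
Trained networks look in the newest picture that a camera, given by its name, has taken for a name from the list of things; names that differ only in an ending like _2 or _b are one class to them, and where a whole thing is asked for, a point or a joint stands for the part that bears it (a point fixed in the world has none). Each returns a list of dicts, best first, with "score" (0 to 1); they miss things now and then, are a little off and sometimes report something else, mostly with a low value. They report only what shows in the picture. A call takes as long as a camera call. They do not tell look-alikes from the thing itself.
- ctrl.search_frame(camera, label): "pixel" ([row, column] in pixels, amid what is visible of it).
The state is a dict: "t": time; "joint_pos": joint angles; "qvel": joint speeds; "tau": joint torques, N m; "eef_pos": TCP position; "eef_rot": TCP orientation; "wrist_force": force on the tool from outside, world axes, zero at the start; "torque": the same for the moment, N m; "finger_gap": opening from 0.0 (shut) to 1.0 (fully open); "gripper_force": force on a finger pad.
Only numpy, scipy, OpenCV 4.12 (cv2) and the standard library are available. Lean on these libraries where they do the work, as an engineer would, in place of code of your own. Each camera call takes 0.05 s, during which the arm holds its last target. There are 200 camera calls.

### The job

Weigh the baking canisters that are out on the bench one by one, the largest first and then down in size: hang each by its bar across both prongs of the sprung hook, let go and leave it hanging alone until the hook has settled and stayed still for a good second. Put each one away fully down and upright in its own recess of the wooden stand, so that the hook is empty at the end, and do not shove or tip the mug of piping tips or the ring cutter that stand among them.

Things in the scene. Friction and masses are not known exactly. Their poses are not given: they have to be found in the camera images.
- can_large: the large canister, may be absent: closed aluminium cylinder 92 mm across, 90 mm high, flat lid; two side straps (outer faces 100 mm apart) carry a wooden grip bar over it, leaving an opening 92 mm wide, 46 mm high between lid and bar. 420 g, give or take a quarter. Origin: centre of the underside; z up, bar along y, opening faces x
- bar_large (a point): middle of the large canister's grip bar (10 mm thick, 12 mm high, 100 mm long), 142 mm above the canister's underside; axes as the canister's
- seat_large (a point): floor centre of the large canister's own recess in the wooden stand: round, 97 mm across, 16 mm deep, mouth flush with the stand's top, edge chamfered; z up, axes as the stand's
- can_medium: the medium canister, may be absent: closed aluminium cylinder 82 mm across, 76 mm high, flat lid; two side straps (outer faces 90 mm apart) carry a wooden grip bar over it, leaving an opening 82 mm wide, 46 mm high between lid and bar. 320 g, give or take a quarter. Origin: centre of the underside; z up, bar along y, opening faces x
- bar_medium (a point): middle of the medium canister's grip bar (10 mm thick, 12 mm high, 90 mm long), 128 mm above the canister's underside; axes as the canister's
- seat_medium (a point): floor centre of the medium canister's own recess in the wooden stand: round, 87 mm across, 16 mm deep, mouth flush with the stand's top, edge chamfered; z up, axes as the stand's
- can_small: the small canister, may be absent: closed aluminium cylinder 72 mm across, 60 mm high, flat lid; two side straps (outer faces 80 mm apart) carry a wooden grip bar over it, leaving an opening 72 mm wide, 46 mm high between lid and bar. 220 g, give or take a quarter. Origin: centre of the underside; z up, bar along y, opening faces x
- bar_small (a point): middle of the small canister's grip bar (10 mm thick, 12 mm high, 80 mm long), 112 mm above the canister's underside; axes as the canister's
- seat_small (a point): floor centre of the small canister's own recess in the wooden stand: round, 77 mm across, 16 mm deep, mouth flush with the stand's top, edge chamfered; z up, axes as the stand's
- rack: the wooden canister stand, fixed: a block 125 x 352 x 28 mm with a row of three round recesses along its y axis, 112 mm apart, widest at -y, narrowest at +y. Origin: centre of its underside
- balance: the spring balance, fixed: a grey column 50 x 70 mm and 212 mm high on a base plate 12 mm high that reaches 128 mm forward of the column's axis (130 mm wide); no part of it is higher than 220 mm. Origin: the column's axis at table level; its hook points along its -x axis
- hook_seat (a point): resting place on the twin hook, midway between its two prongs at the level of their tops (205 mm above the table unloaded), 100 mm out from the column's axis along -x; moves with the hook, axes as the balance's. Prongs: along x, at y = -23 and +23 mm, 8 mm wide and deep. Each has an upturned end 14 mm high, 16 to 24 mm out from here, and a bump 6 mm high 16 to 22 mm towards the column
- hook (a joint): how far the sprung hook has dipped, m: 0 unloaded (a light preload, about 0.1 N, holds it up), stop at 0.045, 160 N/m (about 6 mm for each 100 g). Loaded and let go it bounces for about 2 s
- cutter: bystander: steel ring cutter, 50 mm across, 30 mm high; origin centre of underside
- mug: bystander: white mug holding piping tips, 84 mm across plus its handle, 95 mm high; origin centre of underside
There are look-alikes about, which are no part of the job. What is shaped like the can_medium but pink is not meant. Leave any turquoise look-alike of the can_large alone.

How it is judged:
By the outcome, as a careful person would: the job done as asked, in the order asked, and still so for the second after the job is handed in, with the robot touching nothing.
Of can_large, can_medium, can_small only 2 to 3 are there at a start; the rules pass over those that are not, and their reading is None.
At some moment in a run one of can_large, can_medium, can_small may be knocked a few centimetres aside while the robot is not near it.
It also fails if it takes over 210 s, if anything falls off the work surface, if the arm or the gripper's body presses on something with over 40 N, if the wrist force passes 120 N, or if a joint passes its speed limit or range.

## Working session

There is one attempt and no reset: what is moved stays moved. The work goes in short steps, Python scripts to look and compute and a tool call to move; the robot and the scene stay as the last step left them, time stands still between calls to the robot, and variables do not carry over. Pictures are saved under pics/ and viewed, at most 14 in all, crops included, and the job is handed in when it is done.

Besides the shell and the picture viewer there is one more tool, called after ">>>" as a command line: name --argument value ..., lists and objects as JSON in quotes. drive_tool: Moves the arm, as the interface text tells. Its arguments: {"type":"object","properties":{"moves":{"type":"string"},"gripper":{"type":"number"},"force":{"type":"number"}},"required":["moves"]}

```bash
ls; mkdir -p pics; cat > h.py <<'E'
import numpy as np, cv2
from scipy.spatial.transform import Rotation as R
from station import ctrl
def calib(n):
    c=ctrl.calibration(n); f=210/np.tan(np.radians(c['vfov'])/2)
    r=np.array(c['rotation'],float)
    M=r if r.shape==(3,3) else R.from_euler('xyz',r).as_matrix()
    return c,f,M
def proj(n,P,cal=None):
    c,f,M=cal or calib(n); p=(np.atleast_2d(P)-np.array(c['xyz']))@M
    s=np.c_[p[:,0],-p[:,1]]/-p[:,2:]
    s=s*(1+c['k1']*(s**2).sum(1,keepdims=True))
    return np.c_[s[:,1]*f+c['cy'],s[:,0]*f+c['cx']]  # row,col
def ray(n,px,cal=None):
    c,f,M=cal or calib(n); d=np.array([(px[1]-c['cx'])/f,(px[0]-c['cy'])/f]); s=d.copy()
    for _ in range(20): s=d/(1+c['k1']*(s@s))
    return np.array(c['xyz']),M@np.array([s[0],-s[1],-1])
def atz(n,px,z,cal=None):
    o,d=ray(n,px,cal); return o+d*(z-o[2])/d[2]
def snap(n,f):
    im=ctrl.get_image(n); cv2.imwrite('pics/'+f,im[:,:,::-1]); return im
E
python3 - <<'E'
from h import *
for n in('scene','side','wrist'):
    print(n,ctrl.calibration(n)); snap(n,n+'0.png')
    if n!='wrist':
        for l in('can_large','can_medium','can_small','rack','balance','cutter','mug'):
            print(l,[(np.round(d['pixel']).tolist(),round(d['score'],2)) for d in ctrl.search_frame(n,l)])
print(ctrl.get_state())
E
```

```text
pics
scene {'vfov': 55.15891589185864, 'cx': 268.834150333128, 'cy': 218.5686943528991, 'k1': -0.005426992331886602, 'xyz': array([ 0.75695457, -0.57425456,  0.75850339]), 'rotation': array([0.7786471 , 0.00162655, 0.53844905])}
can_large [([244.0, 269.0], 0.61), ([270.0, 132.0], 0.61)]
can_medium [([171.0, 265.0], 0.8), ([204.0, 296.0], 0.64)]
can_small [([176.0, 328.0], 0.8), ([240.0, 361.0], 0.23)]
rack [([237.0, 363.0], 0.83)]
balance [([368.0, 222.0], 0.69)]
cutter []
mug [([306.0, 180.0], 0.74)]
side {'vfov': 51.515158764725754, 'cx': 282.2375133692938, 'cy': 212.06271625014523, 'k1': -0.06455113896308697, 'xyz': array([ 0.40088681, -0.82655643,  0.7508647 ]), 'rotation': array([ 0.90640831, -0.00700406, -0.01009283])}
can_large [([243.0, 289.0], 0.96), ([280.0, 346.0], 0.4)]
can_medium [([203.0, 286.0], 0.86), ([189.0, 234.0], 0.68)]
can_small [([167.0, 290.0], 0.62)]
rack [([212.0, 348.0], 0.82), ([346.0, 346.0], 0.65), ([322.0, 270.0], 0.19)]
balance [([344.0, 347.0], 0.91), ([243.0, 287.0], 0.67), ([169.0, 291.0], 0.47)]
cutter [([279.0, 320.0], 0.56), ([324.0, 271.0], 0.19
[... 261 characters left out ...]
e+00])}
{'t': 0.85, 'joint_pos': array([-1.39818315,  0.33317184,  0.0399183 ,  1.46535143, -0.01341351,
        1.34329873, -0.05853902]), 'qvel': array([ 0.00067481,  0.00057323, -0.00024577,  0.00025359,  0.00056946,
       -0.00073207, -0.00096292]), 'tau': array([ 1.19817778e-03, -6.58300567e+01,  1.36343591e+00, -4.05798340e+01,
        1.66885072e-02,  3.02011496e-03,  1.71476393e-05]), 'eef_pos': array([0.1745268 , 0.6261269 , 0.25035015]), 'eef_rot': array([ 3.14155707e+00, -1.82275397e-05,  2.86969014e+00]), 'wrist_force': array([ 0.38728012,  0.43349369, -0.31170794]), 'torque': array([-0.02983261,  0.0229766 , -0.00515589]), 'gripper_force': 0.0, 'finger_gap': 1.0016672903008292}
```

```bash
cd pics; python3 -c "
import cv2
for n in('scene','side'):
    i=cv2.imread(n+'0.png'); cv2.imwrite(n+'0b.png',cv2.resize(i,(800,600),interpolation=cv2.INTER_CUBIC))"
```

```text
(no output)
```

View pics/scene0b.png

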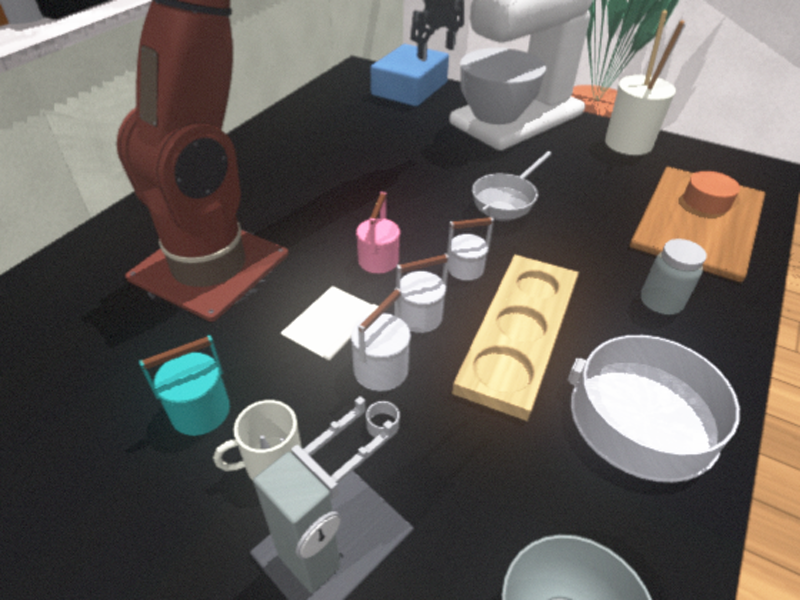

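View pics/side0b.png

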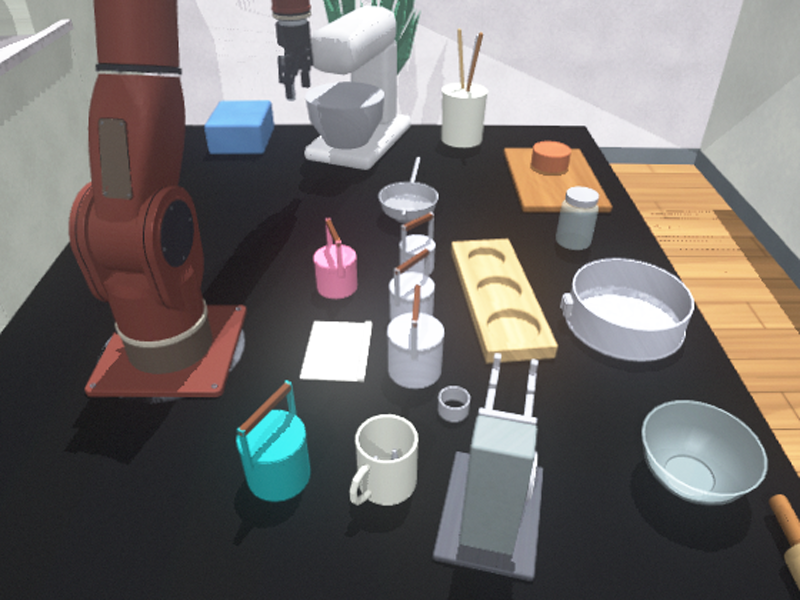

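The scene view shows all three grey canisters: large at about (380,345) px, medium (420,295) and small (467,250). The rack is at (520,335), the balance hook tips at (361,402) and (391,425), the cutter at (383,418) and the mug at (265,440). The side view agrees. Pink and turquoise look-alikes are to the left, and I'll leave them alone.

```bash
python3 - <<'E'
from h import *
s=420/600
def A(n,u,v,z): return atz(n,(v*s,u*s),z)[:2]
f=lambda a:np.round(a,3).tolist()
D={'L':(.148,[(363,325),(398,293)],[(416,320),(417,287)]),
'M':(.134,[(398,268),(447,258)],[(397,270),(428,254)]),
'S':(.118,[(452,223),(492,219)],[(403,230),(433,216)])}
for k,(z,a,b) in D.items():
    for n,p in(('scene',a),('side',b)):
        q=np.array([A(n,u,v,z) for u,v in p]); d=q[1]-q[0]
        print(k,n,f(q.mean(0)),'len',f(np.linalg.norm(d)),'yaw',f(np.degrees(np.arctan2(d[1],d[0]))))
for nm,z,a,b in(('rack',.028,[(520,257),(578,268),(527,412),(457,390)],[(453,242),(512,240),(553,355),(487,357)]),
 ('tips',.217,[(361,401),(391,424)],[(496,357),(532,362)]),
 ('col',.212,[(257,484),(295,452),(333,488),(290,515)],[(476,415),(536,418),(536,455),(472,452)]),
 ('mug',.095,[(267,425)],[(387,440)]),('cutter',.03,[(383,413)],[(453,400)]),('pink',.076,[(378,232)],[(336,258)]),('turq',.09,[(188,372)],[(274,433)])):
    for n,p in(('scene',a),('side',b)): print(nm,n,[f(A(n,u,v,z)) for u,v in p])
c,_,M=calib('wrist'); st=ctrl.get_state(); Rt=R.from_euler('xyz',st['eef_rot']).as_matrix()
print('cam in tool',Rt.T@(c['xyz']-st['eef_pos']),Rt.T@M)
E
```

```text
L scene [0.439, -0.053] len 0.086 yaw 83.222
L side [0.434, -0.057] len 0.084 yaw 87.386
M scene [0.436, 0.086] len 0.087 yaw 47.911
M side [0.431, 0.078] len 0.075 yaw 41.879
S scene [0.45, 0.256] len 0.077 yaw 40.05
S side [0.446, 0.238] len 0.081 yaw 41.55
rack scene [[0.538, 0.313], [0.647, 0.339], [0.683, -0.028], [0.573, -0.045]]
rack side [[0.525, 0.31], [0.654, 0.318], [0.671, -0.049], [0.556, -0.053]]
tips scene [[0.533, -0.253], [0.578, -0.262]]
tips side [[0.527, -0.255], [0.571, -0.265]]
col scene [[0.495, -0.393], [0.506, -0.343], [0.565, -0.356], [0.544, -0.402]]
col side [[0.493, -0.347], [0.561, -0.352], [0.552, -0.405], [0.483, -0.4]]
mug scene [[0.394, -0.279]]
mug side [[0.389, -0.287]]
cutter scene [[0.496, -0.143]]
cutter side [[0.491, -0.154]]
pink scene [[0.289, 0.185]]
pink side [[0.285, 0.177]]
turq scene [[0.232, -0.264]]
turq side [[0.235, -0.27]]
cam in tool [ 0.07062185 -0.00045628 -0.12411035] [[ 3.87142545e-04  9.60385398e-01  2.78674968e-01]
 [ 9.99999811e-01 -2.38639855e-04 -5.66811728e-04]
 [-4.77854753e-04  2.78675135e-01 -9.60385309e-01]]
```

```bash
cat >> h.py <<'E'
def plan(wps,start=None):
    """wps: list of (x,y,z,yawdeg). prints tool-frame final row per call (shift/0.6, turn/45deg)"""
    st=ctrl.get_state()
    p,y=(st['eef_pos'],np.degrees(st['eef_rot'][2])) if start is None else (np.array(start[:3]),start[3])
    for w in wps:
        q=np.array(w[:3]); d=q-p; a=np.radians(y)
        dy=(w[3]-y+180)%360-180
        t=np.array([np.cos(a)*d[0]+np.sin(a)*d[1],np.sin(a)*d[0]-np.cos(a)*d[1],-d[2]])/.6
        print(np.round(t,3),'rz',round(-dy/45,3),' dist',round(np.linalg.norm(d),3),'dyaw',round(dy,1)); p=q;y=w[3]
def S():
    s=ctrl.get_state(); print('t',round(s['t'],2),np.round(s['eef_pos'],4),np.round(np.degrees(s['eef_rot']),2),'F',np.round(s['wrist_force'],2),'gap',round(s['finger_gap'],3),'gf',round(s['gripper_force'],1),'q',np.round(s['joint_pos'],2)); return s
E
python3 - <<'E'
from h import *
s=420/600
for n,u,v in (('scene',500,75),('side',345,95)): print(atz(n,(v*s,u*s),.15))
plan([(.33,.42,.3,164),(.45,.19,.3,125),(.44,-.055,.26,85)])
E
```

```text
[0.26903107 0.80931709 0.15      ]
[0.26111961 0.87454883 0.15      ]
[-0.342 -0.261 -0.083] rz 0.009  dist 0.263 dyaw -0.4
[-0.298 -0.313 -0.   ] rz 0.867  dist 0.259 dyaw -39
[-0.325 -0.248  0.067] rz 0.889  dist 0.248 dyaw -40
```

>>> drive_tool --moves "-0.342 -0.261 -0.083 0 0 0;-0.342 -0.261 -0.083 0 0 0;-0.342 -0.261 -0.083 0 0 0;-0.342 -0.261 -0.083 0 0 0;-0.342 -0.261 -0.083 0 0 0" --gripper 0 --force 40

```text
t: 1.48
eef_pos: [0.3337, 0.4167, 0.3017]
eef_rot: [3.14, 0.001, 2.863]
wrist_force: [-1.2, 0.0, -0.6]
finger_gap: 0.501
gripper_force: 0.0
```

>>> drive_tool --moves "-0.298 -0.313 0 0 0 0.867;-0.298 -0.313 0 0 0 0.867;-0.298 -0.313 0 0 0 0.867;-0.298 -0.313 0 0 0 0.867;-0.298 -0.313 0 0 0 0.867"

```text
t: 2.1
eef_pos: [0.4537, 0.1875, 0.3004]
eef_rot: [3.141, 0.001, 2.181]
wrist_force: [-0.7, 0.5, 0.0]
finger_gap: 0.498
gripper_force: 0.0
```

>>> drive_tool --moves "-0.325 -0.248 0.067 0 0 0.889;-0.325 -0.248 0.067 0 0 0.889;-0.325 -0.248 0.067 0 0 0.889;-0.325 -0.248 0.067 0 0 0.889;-0.325 -0.248 0.067 0 0 0.889"

```text
t: 2.72
eef_pos: [0.4431, -0.0571, 0.2597]
eef_rot: [-3.141, -0.0, 1.484]
wrist_force: [-0.6, 0.2, 0.1]
finger_gap: 0.501
gripper_force: 0.0
```

```bash
python3 - <<'E'
from h import *
import json
S(); c=calib('wrist'); im=snap('wrist','w1.png'); np.save('w1.npy',np.array([c[0]['xyz'],*c[2]]))
for l in('bar_large','can_large'): print(l,[(np.round(d['pixel']).tolist(),round(d['score'],2)) for d in ctrl.search_frame('wrist',l)])
E
```

```text
t 2.73 [ 0.4431 -0.0571  0.2597] [-1.7999e+02 -1.0000e-02  8.5020e+01] F [-0.58  0.21  0.06] gap 0.501 gf 0.0 q [-0.66 -0.15  0.63  1.94  0.09  1.32 -0.14]
bar_large [([383.0, 151.0], 0.79), ([187.0, 274.0], 0.75)]
can_large [([189.0, 272.0], 0.93), ([385.0, 151.0], 0.79)]
```

View pics/w1.png

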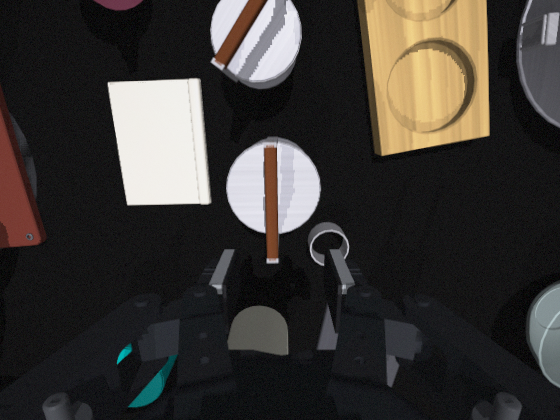

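The wrist view shows the large canister's bar running from (270,145) to (272,262). The large recess is at about (428,87), the medium bar at (245,30) and the cutter at (328,243).

```bash
cat >> h.py <<'E'
def bar(n,ztop,near,im=None,cal=None):
    """fit bar of given top height nearest world xy 'near' -> x,y,yaw(0..180),len"""
    im=ctrl.get_image(n) if im is None else im; cal=cal or calib(n)
    h=cv2.cvtColor(im,cv2.COLOR_RGB2HSV)
    m=cv2.inRange(h,(0,90,25),(16,255,200))|cv2.inRange(h,(174,90,25),(180,255,200))
    m=cv2.morphologyEx(m,cv2.MORPH_OPEN,np.ones((3,3)))
    out=[]
    for ct in cv2.findContours(m,0,1)[0]:
        if cv2.contourArea(ct)<80: continue
        P=np.array([atz(n,(p[0][1],p[0][0]),ztop,cal)[:2] for p in ct],np.float32)
        (x,y),(w,hh),a=cv2.minAreaRect(P*1000)
        if w<hh: a+=90
        out.append((np.hypot(x/1e3-near[0],y/1e3-near[1]),round(x/1e3,4),round(y/1e3,4),round(a%180,1),round(max(w,hh),1),round(min(w,hh),1)))
    return sorted(out)[:2]
E
python3 - <<'E'
from h import *
im=cv2.imread('pics/w1.png')[:,:,::-1].copy()
c=calib('wrist')
print(bar('wrist',.148,(.44,-.055),im,c),bar('wrist',.134,(.433,.08),im,c))
g=lambda r,cc,z:np.round(atz('wrist',(r,cc),z,c)[:2],4)
print('recess',g(87,428,.028),'corners',g(155,381,.028),g(137,490,.028),'left edge',g(20,364,.028),'cutter',g(243,328,.03))
E
```

```text
[(np.float64(0.009543044246001484), 0.4362, -0.0462, 86.0, 91.3, 10.1), (np.float64(0.1368102390613361), 0.4248, 0.081, 50.1, 51.4, 10.4)] [(np.float64(0.010746245197001078), 0.4233, 0.0847, 50.1, 54.5, 11.0), (np.float64(0.13006094253494266), 0.4354, -0.05, 86.0, 96.7, 10.7)]
recess [0.6128 0.0419] corners [ 0.5614 -0.0289] [ 0.688  -0.0172] left edge [0.5429 0.1128] cutter [ 0.496  -0.1329]
```

```bash
python3 - <<'E'
from h import *
c=calib('wrist')
g=lambda r,cc,z:np.round(atz('wrist',(r,cc),z,c)[:2],4)
print('lid',g(187,273.5,.09),'barends',g(142,270,.148),g(263,272.5,.148), 'lid edges top/bot/l/r',g(138,273,.09),g(234,273,.09),g(187,227,.09),g(187,320,.09))
plan([(.436,-.049,.20,86),(.436,-.049,.140,86),(.436,-.049,.24,86)])
E
```

```text
lid [ 0.4367 -0.0441] barends [0.4395 0.003 ] [ 0.4329 -0.0973] lid edges top/bot/l/r [0.4402 0.0029] [ 0.4321 -0.0931] [ 0.3912 -0.0405] [ 0.4823 -0.0475]
[ 0.004 -0.014  0.1  ] rz -0.009  dist 0.061 dyaw 0.4
[0.  0.  0.1] rz 0.0  dist 0.06 dyaw 0
[ 0.     0.    -0.167] rz 0.0  dist 0.1 dyaw 0
```

>>> drive_tool --moves "0.009 -0.013 0.1 0 0 -0.02;0.009 -0.013 0.1 0 0 -0.02;0.009 -0.013 0.1 0 0 -0.02;0.009 -0.013 0.15 0 0 -0.02;0.009 -0.013 0.2 0 0 -0.02"

```text
t: 3.5
eef_pos: [0.4388, -0.0474, 0.1419]
eef_rot: [3.137, -0.001, 1.507]
wrist_force: [-0.5, 0.0, -0.4]
finger_gap: 0.497
gripper_force: 0.0
```

>>> drive_tool --moves "0 0 0 0 0 0;0 0 0 0 0 0;0 0 0 0 0 0;0 0 0 0 0 0;0 0 0 0 0 0" --gripper 1 --force 60

```text
t: 4.12
eef_pos: [0.4372, -0.0478, 0.1418]
eef_rot: [3.14, -0.001, 1.506]
wrist_force: [-4.5, -0.7, 8.6]
finger_gap: 0.105
gripper_force: 59.3
```

>>> drive_tool --moves "0 0 0 0 0 0;0 0 -0.04 0 0 0;0 0 -0.08 0 0 0;0 0 -0.12 0 0 0;0 0 -0.17 0 0 0"

```text
t: 4.75
eef_pos: [0.4361, -0.048, 0.2434]
eef_rot: [3.141, -0.0, 1.506]
wrist_force: [0.4, 0.5, -5.0]
finger_gap: 0.104
gripper_force: 59.6
```

```bash
python3 - <<'E'
from h import *
S()
h=np.array([.028,.116]);h/=np.linalg.norm(h); seat=np.array([.524,-.375])+.1*h
print(seat,np.degrees(np.arctan2(h[1],h[0])))
# balance fit with both cameras from hand-picked points
s=420/600
E
```

```text
t 4.75 [ 0.4361 -0.048   0.2434] [ 1.7998e+02 -2.0000e-02  8.6290e+01] F [ 0.45  0.52 -5.03] gap 0.104 gf 59.6 q [-0.68 -0.16  0.63  1.98  0.1   1.29 -0.15]
[ 0.54746405 -0.27779178] 76.42956561483851
```

```bash
python3 - <<'E'
import cv2,numpy as np
a=cv2.imread('pics/scene0.png')[270:400,170:300]; b=cv2.imread('pics/side0.png')[240:370,290:420]
cv2.imwrite('pics/hk.png',cv2.resize(np.hstack([a,b]),None,fx=3,fy=3,interpolation=cv2.INTER_CUBIC))
E
```

```text
(no output)
```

View pics/hk.png

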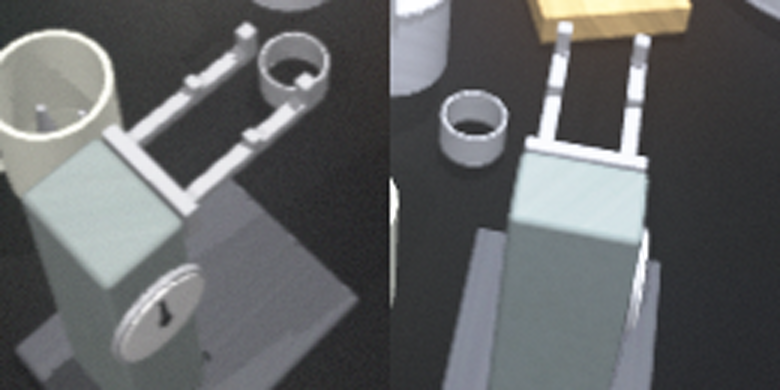

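The zoomed crops show the prong tips at crop px (245,31) and (306,82) in the scene half and (566,28) and (643,40) in the side half, and the column top is clear in both. I'll fit the balance pose to these.

```bash
python3 - <<'E'
from h import *
from scipy.optimize import least_squares
sc=[((245,31),(-120,-23,219)),((306,82),(-120,23,219)),((192,82),(-81,-23,211)),((251,133),(-81,23,211)),((28,197),(25,-35,212)),((108,285),(25,35,212)),((357,297),(-128,65,12))]
sd=[((566,28),(-120,-23,219)),((643,40),(-120,23,219)),((553,95),(-81,-23,211)),((635,102),(-81,23,211)),((510,230),(25,-35,212)),((642,240),(25,35,212))]
T=[('scene',[(270+v/3,170+u/3) for (u,v),_ in sc],np.array([q for _,q in sc])/1e3),('side',[(240+v/3,290+(u-390)/3) for (u,v),_ in sd],np.array([q for _,q in sd])/1e3)]
C={n:calib(n) for n in('scene','side')}
def f(p,sel=('scene','side')):
    Rz=R.from_euler('z',p[2]).as_matrix()
    return np.concatenate([(proj(n,Q@Rz.T+[p[0],p[1],0],C[n])-np.array(px)).ravel() for n,px,Q in T if n in sel])
for sel in (('scene','side'),('scene',),('side',)):
    r=least_squares(f,[.524,-.375,np.radians(-104)],loss='soft_l1',args=(sel,)); p=r.x
    print(sel,p[:2],np.degrees(p[2]),'seat',p[:2]-.1*np.array([np.cos(p[2]),np.sin(p[2])]),np.round(f(p,sel),1))
E
```

```text
('scene', 'side') [ 0.5240519  -0.37608419] -103.87917762619966 seat [ 0.54803943 -0.27900382] [-0.4 -0.7 -0.6 -1.1 -0.3 -0.5  0.5 -0.4 -0.8 -4.6  2.  -1.5 -0.6  0.4
 -0.7  0.4 -0.6  0.5 -4.8  1.8 -2.7  1.  -4.4  0.4  0.6  1.5]
('scene',) [ 0.52566038 -0.37556174] -103.68117792169976 seat [ 0.54931227 -0.27839905] [-0.3  0.1 -0.6 -0.2 -0.1  0.3  0.5  0.6 -0.5 -3.5  2.3 -0.3 -0.6  1.1]
('side',) [ 0.52211039 -0.38086969] -103.56544754310629 seat [ 0.54556599 -0.28365943] [ 1.1 -0.7  1.2 -0.5 -2.8  0.7 -0.8  0.1 -1.8 -0.5  3.1  0.9]
```

```bash
python3 - <<'E'
from h import *
plan([(.5,-.12,.240,126.3),(.5706,-.187,.236,166.2)])
E
```

```text
[-0.113  0.114  0.006] rz -0.889  dist 0.096 dyaw 40.0
[-0.16   0.029  0.007] rz -0.887  dist 0.097 dyaw 39.9
```

>>> drive_tool --moves "-0.023 0.023 0.006 0 0 -0.18;-0.046 0.046 0.006 0 0 -0.36;-0.068 0.068 0.006 0 0 -0.54;-0.09 0.09 0.006 0 0 -0.72;-0.113 0.114 0.006 0 0 -0.889"

```text
t: 5.38
eef_pos: [0.5007, -0.1202, 0.2393]
eef_rot: [3.14, 0.0, 2.21]
wrist_force: [0.0, -0.4, -5.3]
finger_gap: 0.102
gripper_force: 59.6
```

>>> drive_tool --moves "-0.04 0.007 0.007 0 0 -0.23;-0.08 0.015 0.007 0 0 -0.46;-0.12 0.022 0.007 0 0 -0.69;-0.16 0.029 0.007 0 0 -0.887;-0.16 0.029 0.007 0 0 -0.887"

```text
t: 6.0
eef_pos: [0.5717, -0.1881, 0.2346]
eef_rot: [-3.14, 0.0, 2.901]
wrist_force: [0.5, 0.1, -3.7]
finger_gap: 0.098
gripper_force: 59.6
```

```bash
python3 - <<'E'
from h import *
S(); plan([(.548,-.279,.236,166.2),(.548,-.279,.189,166.2)])
snap('side','s1.png'); i=cv2.imread('pics/s1.png')[180:370,250:440]; snap('scene','c1.png'); j=cv2.imread('pics/c1.png')[210:400,140:330]
cv2.imwrite('pics/v1.png',cv2.resize(np.hstack([i,j]),None,fx=2,fy=2,interpolation=cv2.INTER_CUBIC))
E
```

```text
t 6.0 [ 0.5717 -0.1881  0.2346] [-1.7993e+02  2.0000e-02  1.6622e+02] F [ 0.45  0.08 -3.68] gap 0.098 gf 59.6 q [-0.4   0.3   0.8   1.64 -0.22  1.29  1.76]
[ 0.002 -0.156 -0.002] rz 0.001  dist 0.094 dyaw -0.0
[0.    0.    0.078] rz -0.0  dist 0.047 dyaw 0.0
```

View pics/v1.png

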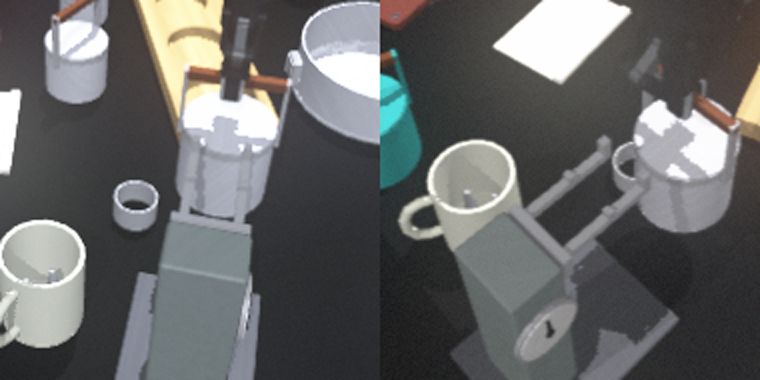

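The crops show the large canister held level in front of the prongs with its bar square to them, so I'll slide it in and lower it.

>>> drive_tool --moves "0.002 -0.04 -0.002 0 0 0;0.002 -0.08 -0.002 0 0 0;0.002 -0.12 -0.002 0 0 0;0.002 -0.155 -0.002 0 0 0;0.002 -0.155 -0.002 0 0 0"

```text
t: 6.72
eef_pos: [0.5467, -0.2781, 0.2359]
eef_rot: [-3.142, 0.0, 2.897]
wrist_force: [0.2, 0.7, -4.6]
finger_gap: 0.108
gripper_force: 59.6
```

>>> drive_tool --moves "0 0 0.02 0 0 0;0 0 0.04 0 0 0;0 0 0.06 0 0 0;0 0 0.078 0 0 0;0 0 0.078 0 0 0"

```text
t: 7.35
eef_pos: [0.5477, -0.2765, 0.1877]
eef_rot: [3.141, -0.001, 2.902]
wrist_force: [-0.8, 3.2, 0.5]
finger_gap: 0.101
gripper_force: 60.1
```

```bash
python3 - <<'E'
from h import *
S()
snap('side','s2.png'); i=cv2.imread('pics/s2.png')[180:370,250:440]; snap('scene','c2.png'); j=cv2.imread('pics/c2.png')[210:400,140:330]
cv2.imwrite('pics/v2.png',cv2.resize(np.hstack([i,j]),None,fx=2,fy=2,interpolation=cv2.INTER_CUBIC))
E
```

```text
t 7.35 [ 0.5477 -0.2765  0.1877] [ 1.7998e+02 -6.0000e-02  1.6625e+02] F [-0.8   3.2   0.46] gap 0.101 gf 60.1 q [-0.24  0.38  0.81  1.67 -0.29  1.22  1.96]
```

View pics/v2.png

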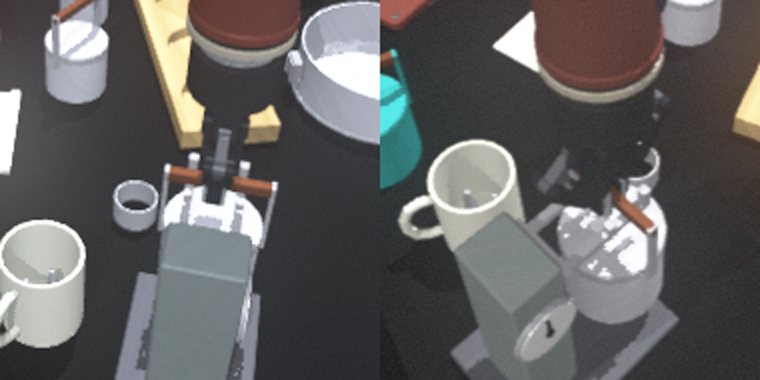

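```bash
python3 - <<'E'
from h import *
p=np.array([.524,-.376]);a=np.radians(-103.8);Rz=R.from_euler('z',a).as_matrix()
i=cv2.imread('pics/s2.png')[235:315,320:400]; i=cv2.resize(i,None,fx=8,fy=8,interpolation=cv2.INTER_CUBIC)
for d,col in((.0235,(0,255,0)),):
  for y in(-.023,.023):
    for x,z in((-.12,.219),(-.081,.211),(-.1,.205)):
        q=proj('side',Rz@[x,y,z-d]+[*p,0])[0]; u=((q[::-1]-[320,235])*8).astype(int); cv2.circle(i,tuple(int(k) for k in u),5,col,1)
cv2.imwrite('pics/v3.png',i[:600])
E
```

```text
(no output)
```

View pics/v3.png

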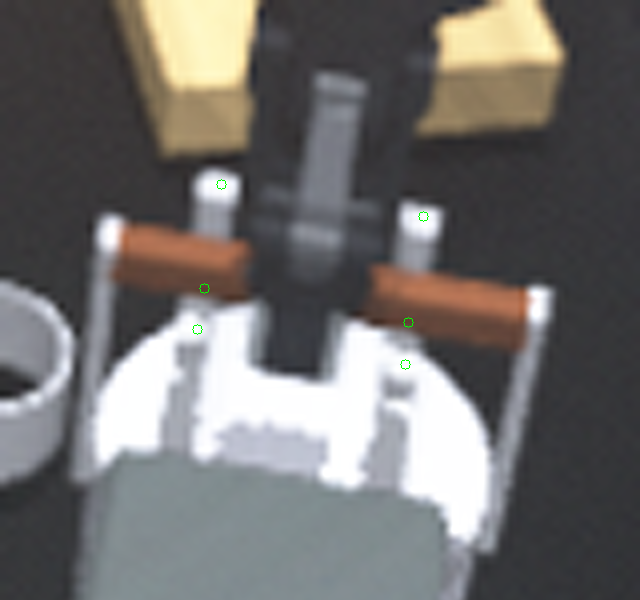

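The overlay on the zoomed crop puts the bar between the upturned tips at about (220,185) and (420,218) and the bumps at about (197,330) and (405,365). It's seated, so I'll release and wait.

>>> drive_tool --moves "0 0 0 0 0 0;0 0 0 0 0 0;0 0 0 0 0 0;0 0 0 0 0 0;0 0 0 0 0 0" --gripper 0.2

```text
t: 8.07
eef_pos: [0.5478, -0.2771, 0.1886]
eef_rot: [-3.142, 0.0, 2.901]
wrist_force: [0.7, -0.6, -0.3]
finger_gap: 0.399
gripper_force: 0.0
```

>>> drive_tool --moves "0 0 -0.04 0 0 0;0 0 -0.08 0 0 0;0 0 -0.14 0 0 0;0 0 -0.18 0 0 0;0 0 -0.18 0 0 0"

```text
t: 8.7
eef_pos: [0.5484, -0.2777, 0.2984]
eef_rot: [-3.141, 0.003, 2.901]
wrist_force: [0.3, -0.2, -0.1]
finger_gap: 0.399
gripper_force: 0.0
```

```bash
python3 - <<'E'
from h import *
S(); plan([(.62,-.12,.3,130),(.615,.09,.26,92)])
E
```

```text
t 8.7 [ 0.5484 -0.2777  0.2984] [-179.99    0.18  166.22] F [ 0.3  -0.2  -0.12] gap 0.399 gf 0.0 q [-0.27  0.3   0.84  1.52 -0.23  1.42  1.92]
[-0.053  0.284 -0.003] rz 0.805  dist 0.173 dyaw -36.2
[0.273 0.219 0.067] rz 0.844  dist 0.214 dyaw -38
```

>>> drive_tool --moves "-0.01 0.057 -0.003 0 0 0.16;-0.02 0.114 -0.003 0 0 0.32;-0.03 0.17 -0.003 0 0 0.48;-0.04 0.227 -0.003 0 0 0.64;-0.053 0.284 -0.003 0 0 0.805"

```text
t: 9.32
eef_pos: [0.6192, -0.1179, 0.2973]
eef_rot: [-3.141, -0.001, 2.265]
wrist_force: [0.0, -0.2, -0.3]
finger_gap: 0.395
gripper_force: 0.0
```

>>> drive_tool --moves "0.06 0.05 0 0 0 0.2;0.12 0.1 0 0 0 0.4;0.2 0.16 0 0 0 0.6;0.273 0.219 0 0 0 0.844;0.273 0.219 0 0 0 0.844"

```text
t: 9.95
eef_pos: [0.6138, 0.0979, 0.2963]
eef_rot: [-3.139, -0.0, 1.612]
wrist_force: [-0.4, -0.6, -0.0]
finger_gap: 0.401
gripper_force: 0.0
```

```bash
python3 - <<'E'
from h import *
S(); c=calib('wrist'); im=snap('wrist','w2.png')
h=cv2.cvtColor(im,cv2.COLOR_RGB2HSV); print(h[200,280])
import pickle; pickle.dump((c[0],c[1],c[2]),open('w2.pkl','wb'))
print(bar('side',.149-.0235-.0,(.548,-.279)))
E
```

```text
t 9.95 [0.6138 0.0979 0.2963] [-1.7986e+02 -3.0000e-02  9.2370e+01] F [-0.43 -0.63 -0.03] gap 0.401 gf 0.0 q [-0.97  0.36  0.98  1.5  -0.3   1.44  0.06]
[ 22 104 243]
[(np.float64(0.06080423794465277), 0.5655, -0.2208, 166.0, 100.6, 20.5), (np.float64(0.32404781447489267), 0.225, -0.2535, 60.0, 93.1, 13.1)]
```

View pics/w2.png

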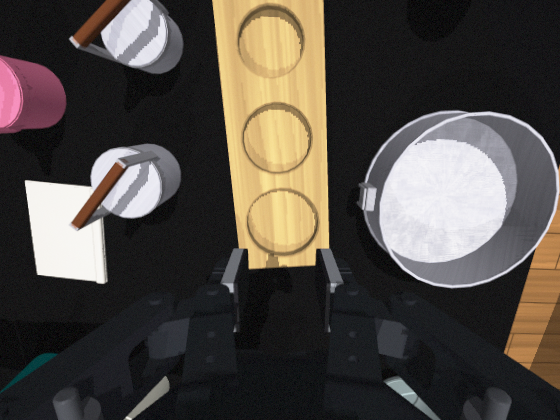

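The wrist view shows all three recesses at about (282,221), (278,138) and (271,41). The medium bar centre is at about (100,195) and the small one at about (105,20).

```bash
python3 - <<'E'
from h import *
import pickle
c=pickle.load(open('w2.pkl','rb')); im=cv2.imread('pics/w2.png'); h=cv2.cvtColor(im,cv2.COLOR_BGR2HSV)
m=cv2.inRange(h,(14,60,100),(32,255,255))
L=[];Rr=[]
for r in range(5,235,4):
    k=np.where(m[r,190:350])[0]+190
    L.append(atz('wrist',(r,k[0]-.5),.028,c)[:2]); Rr.append(atz('wrist',(r,k[-1]+.5),.028,c)[:2])
ax=[]
for E in(L,Rr):
    vx,vy,x0,y0=cv2.fitLine(np.array(E,np.float32),cv2.DIST_HUBER,0,.001,.001).ravel(); ax.append((vx,vy,x0,y0)); print('edge yaw of y axis',np.degrees(np.arctan2(vy,vx))%180,'x at y=.1',x0+vx/vy*(.1-y0))
for nm,l,r,t,b in(('L',246.5,318.5,188,254.5),('M',243,311.5,103,172.5),('S',238,303.5,5,77)):
    cx,cy=(l+r)/2,(t+b)/2
    P=[atz('wrist',q,.028,c)[:2] for q in((cy,l),(cy,r),(t,cx),(b,cx))]
    print(nm,np.round(np.mean(P[:2],0),4),np.round(np.mean(P[2:],0),4),'w',np.linalg.norm(P[1]-P[0]),'h',np.linalg.norm(P[3]-P[2]))
k=[r for r in range(230,300) if m[r,283]>0]; print('bottom',k[-1],atz('wrist',(k[-1]+.5,283),.028,c)[:2])
for z,nr in((.134,(.43,.08)),(.118,(.447,.25))): print(bar('wrist',z,nr,im[:,:,::-1].copy(),c)[0])
E
```

```text
edge yaw of y axis 96.00191 x at y=.1 0.54607725
edge yaw of y axis 95.89306 x at y=.1 0.6726126
L [0.6169 0.0374] [0.617  0.0358] w 0.09743096856944211 h 0.09488686386792201
M [0.6056 0.1473] [0.6057 0.1461] w 0.08596477087327499 h 0.08541526346182052
S [0.5939 0.2574] [0.5939 0.2564] w 0.07622899726799658 h 0.07670866421780863
bottom 266 [ 0.62052153 -0.03002292]
(np.float64(0.01026761393811114), 0.4332, 0.0897, 50.3, 82.8, 11.2)
(np.float64(0.0023461071849258694), 0.4447, 0.2501, 41.2, 59.6, 15.4)
```

```bash
python3 - <<'E'
from h import *
plan([(.62,-.12,.3,130),(.548,-.278,.298,166.2)])
E
```

```text
[-0.352 -0.004 -0.005] rz -0.841  dist 0.211 dyaw 37.8
[-0.125 -0.261  0.003] rz -0.804  dist 0.174 dyaw 36.2
```

>>> drive_tool --moves "-0.08 0 -0.005 0 0 -0.2;-0.16 0 -0.005 0 0 -0.4;-0.24 0 -0.005 0 0 -0.6;-0.352 -0.004 -0.005 0 0 -0.841;-0.352 -0.004 -0.005 0 0 -0.841"

```text
t: 10.68
eef_pos: [0.6174, -0.1291, 0.3017]
eef_rot: [-3.14, 0.002, 2.26]
wrist_force: [-0.1, 0.0, 1.1]
finger_gap: 0.398
gripper_force: 0.0
```

>>> drive_tool --moves "-0.03 -0.065 0 0 0 -0.2;-0.06 -0.13 0 0 0 -0.4;-0.09 -0.195 0 0 0 -0.6;-0.125 -0.261 0.003 0 0 -0.804;-0.125 -0.261 0.003 0 0 -0.804"

```text
t: 11.3
eef_pos: [0.544, -0.2837, 0.2997]
eef_rot: [-3.14, 0.0, 2.892]
wrist_force: [0.7, 0.3, 0.1]
finger_gap: 0.4
gripper_force: 0.0
```

>>> drive_tool --moves "0 0 0 0 0 0;0 0 0 0 0 0;0 0 0 0 0 0;0 0 0 0 0 0;0 0 0 0 0 0"

```text
t: 11.92
eef_pos: [0.5476, -0.278, 0.2995]
eef_rot: [-3.141, -0.0, 2.898]
wrist_force: [-0.1, 0.2, -0.6]
finger_gap: 0.4
gripper_force: 0.0
```

```bash
python3 - <<'E'
from h import *
S(); c=calib('wrist'); im=snap('wrist','w3.png')
for d in (.020,.026,.032):
    print(d,bar('wrist',.217-d,(.548,-.279),im,c)[0], end=' '); print(bar('side',.217-d,(.548,-.279))[0],bar('scene',.217-d,(.548,-.279))[0])
E
```

```text
t 11.93 [ 0.5476 -0.278   0.2995] [-179.99   -0.    166.06] F [-0.07  0.23 -0.63] gap 0.4 gf 0.0 q [-0.26  0.3   0.84  1.52 -0.22  1.42  1.91]
0.02 (np.float64(0.001955026029489145), 0.5493, -0.2775, 166.1, 88.0, 9.8) (np.float64(0.011212529744454127), 0.546, -0.29, 166.0, 87.8, 17.8) (np.float64(0.007180785734644266), 0.554, -0.283, 165.2, 87.1, 10.2)
0.026 (np.float64(0.0033201047968413155), 0.5512, -0.278, 166.1, 90.3, 10.1) (np.float64(0.005475810132013072), 0.5482, -0.2845, 165.7, 90.1, 18.2) (np.float64(0.0044720639249932834), 0.5524, -0.2799, 165.6, 89.1, 10.3)
0.032 (np.float64(0.0050504850937266805), 0.553, -0.2784, 166.1, 92.6, 10.3) (np.float64(0.0018254101556883788), 0.5498, -0.2786, 166.0, 91.1, 18.2) (np.float64(0.002842971196170936), 0.5498, -0.2768, 165.2, 90.9, 10.4)
```

>>> drive_tool --moves "-0.006 0 0.05 0 0 0;-0.006 0 0.1 0 0 0;-0.006 0 0.15 0 0 0;-0.006 0 0.194 0 0 0;-0.006 0 0.194 0 0 0"

```text
t: 12.9
eef_pos: [0.55, -0.2785, 0.1815]
eef_rot: [3.142, -0.003, 2.898]
wrist_force: [0.1, -0.0, 0.7]
finger_gap: 0.404
gripper_force: 0.0
```

>>> drive_tool --moves "0 0 0 0 0 0;0 0 0 0 0 0;0 0 0 0 0 0;0 0 0 0 0 0;0 0 0 0 0 0" --gripper 1 --force 60

```text
t: 13.52
eef_pos: [0.5514, -0.2794, 0.1835]
eef_rot: [-3.141, 0.001, 2.898]
wrist_force: [2.3, -1.7, -0.2]
finger_gap: 0.102
gripper_force: 59.2
```

```bash
python3 - <<'E'
from h import *
S(); h=np.array([.238,.971]); a=np.array([.5515,-.278]); o=a+.1*h
plan([(*a,.236,166.1),(*o,.238,166.1),(.615,-.07,.24,129),(.617,.0352,.2,96)])
E
```

```text
t 13.53 [ 0.5514 -0.2794  0.1835] [-1.7998e+02  7.0000e-02  1.6605e+02] F [ 2.26 -1.72 -0.19] gap 0.102 gf 59.2 q [-0.23  0.39  0.8   1.66 -0.29  1.21  1.96]
[ 0.     0.002 -0.087] rz -0.001  dist 0.053 dyaw 0.1
[ 0.     0.167 -0.003] rz -0.0  dist 0.1 dyaw 0.0
[-0.02   0.195 -0.003] rz 0.824  dist 0.118 dyaw -37.1
[0.134 0.113 0.067] rz 0.733  dist 0.113 dyaw -33
```

>>> drive_tool --moves "0 0 -0.022 0 0 0;0 0 -0.044 0 0 0;0 0 -0.066 0 0 0;0 0 -0.087 0 0 0;0 0 -0.087 0 0 0"

```text
t: 14.15
eef_pos: [0.5514, -0.2795, 0.2365]
eef_rot: [-3.141, 0.002, 2.898]
wrist_force: [-0.2, -0.7, -4.3]
finger_gap: 0.103
gripper_force: 58.5
```

>>> drive_tool --moves "0 0.04 -0.003 0 0 0;0 0.08 -0.003 0 0 0;0 0.12 -0.003 0 0 0;0 0.167 -0.003 0 0 0;0 0.167 -0.003 0 0 0"

```text
t: 14.78
eef_pos: [0.5759, -0.1786, 0.2363]
eef_rot: [3.14, -0.001, 2.903]
wrist_force: [0.1, -0.7, -4.7]
finger_gap: 0.097
gripper_force: 58.8
```

>>> drive_tool --moves "-0.005 0.05 -0.003 0 0 0.2;-0.01 0.1 -0.003 0 0 0.4;-0.015 0.15 -0.003 0 0 0.6;-0.02 0.195 -0.003 0 0 0.824;-0.02 0.195 -0.003 0 0 0.824"

```text
t: 15.4
eef_pos: [0.6155, -0.0686, 0.2381]
eef_rot: [-3.141, -0.001, 2.253]
wrist_force: [-0.3, -0.9, -4.9]
finger_gap: 0.108
gripper_force: 58.8
```

>>> drive_tool --moves "0.034 0.028 0.017 0 0 0.18;0.067 0.056 0.033 0 0 0.37;0.1 0.085 0.05 0 0 0.55;0.134 0.113 0.067 0 0 0.733;0.134 0.113 0.067 0 0 0.733"

```text
t: 16.02
eef_pos: [0.6165, 0.0358, 0.1974]
eef_rot: [-3.139, -0.0, 1.679]
wrist_force: [0.3, -0.9, -3.8]
finger_gap: 0.104
gripper_force: 58.8
```

```bash
python3 - <<'E'
from h import *
S();  c=calib('wrist'); im=snap('wrist','w4.png'); st=ctrl.get_state()
print(bar('wrist',st['eef_pos'][2]+.006,st['eef_pos'],im,c)[0])
plan([(.617,.0352,.16,96)])
E
```

```text
t 16.02 [0.6165 0.0358 0.1974] [-179.87   -0.     96.2 ] F [ 0.34 -0.86 -3.83] gap 0.104 gf 58.8 q [-0.85  0.42  0.94  1.65 -0.36  1.25  0.27]
(np.float64(0.007409438417887711), 0.616, 0.0412, 96.2, 80.6, 9.8)
[0.002 0.001 0.063] rz 0.004  dist 0.038 dyaw -0.2
```

View pics/w4.png

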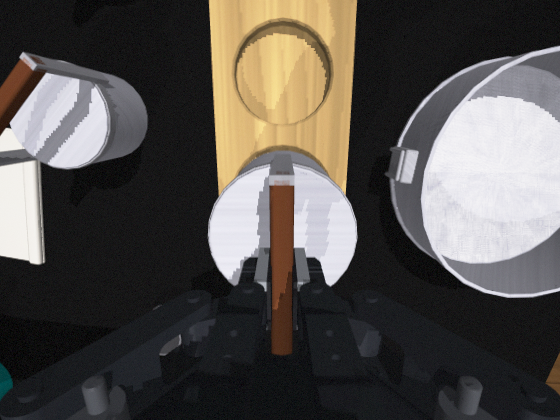

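```bash
python3 - <<'E'
from h import *
c=calib('wrist'); g=lambda r,cc,z:np.round(atz('wrist',(r,cc),z,c)[:2],4)
print('brown end',g(187,282,.2034),'cap end',g(175,282,.2034),'lid l/r',g(233,208,.1454),g(233,357,.1454))
m=[g(r,cc,.028) for r,cc in((72,234.5),(72,332),(19,283),(125,283))]; print('M',m,np.mean(m,0),np.mean(m,0)-.112*np.array([np.cos(np.radians(95.95)),np.sin(np.radians(95.95))]))
E
```

```text
brown end [0.6122 0.0786] cap end [0.6116 0.0834] lid l/r [0.5712 0.0325] [0.6627 0.0425]
M [array([0.5627, 0.1409]), array([0.6492, 0.1502]), array([0.6011, 0.1877]), array([0.6107, 0.0999])] [0.605925 0.144675] [0.61753498 0.03327837]
```

The wrist view shows the canister just above its recess with the bar lined up along the rack's row. Its offset from the recess is under 2 mm, so I'll lower it.

>>> drive_tool --moves "0 0.001 0.016 0 0 0;0 0.001 0.032 0 0 0;0 0.001 0.044 0 0 0;0 0.001 0.056 0 0 0;0 0.001 0.065 0 0 0"

```text
t: 16.7
eef_pos: [0.6177, 0.0339, 0.1592]
eef_rot: [-3.141, 0.0, 1.675]
wrist_force: [0.3, 0.3, -4.4]
finger_gap: 0.1
gripper_force: 58.8
```

>>> drive_tool --moves "0 0 0 0 0 0;0 0 0.003 0 0 0;0 0 0.005 0 0 0;0 0 0.007 0 0 0;0 0 0.007 0 0 0"

```text
t: 17.32
eef_pos: [0.6177, 0.034, 0.1555]
eef_rot: [-3.141, 0.0, 1.675]
wrist_force: [1.1, -0.4, -4.4]
finger_gap: 0.102
gripper_force: 58.8
```

```bash
python3 - <<'E'
from h import *
S()
E
```

```text
t 17.32 [0.6177 0.034  0.1555] [-179.99    0.     95.98] F [ 1.06 -0.39 -4.41] gap 0.102 gf 58.8 q [-0.83  0.46  0.92  1.7  -0.39  1.18  0.3 ]
```

>>> drive_tool --moves "0 0 0.002 0 0 0;0 0 0.004 0 0 0;0 0 0.006 0 0 0;0 0 0.006 0 0 0;0 0 0.006 0 0 0"

```text
t: 17.95
eef_pos: [0.6189, 0.0342, 0.1544]
eef_rot: [3.139, -0.001, 1.675]
wrist_force: [-6.1, 2.0, 17.0]
finger_gap: 0.102
gripper_force: 61.9
```

>>> drive_tool --moves "0 0 -0.004 0 0 0;0 0 -0.004 0 0 0;0 0 -0.004 0 0 0;0 0 -0.004 0 0 0;0 0 -0.004 0 0 0" --gripper 0.2

```text
t: 18.58
eef_pos: [0.6177, 0.034, 0.1542]
eef_rot: [-3.141, 0.0, 1.675]
wrist_force: [1.0, 0.0, 0.7]
finger_gap: 0.401
gripper_force: 0.0
```

>>> drive_tool --moves "0 0 -0.04 0 0 0;0 0 -0.08 0 0 0;0 0 -0.12 0 0 0;0 0 -0.2 0 0 0;0 0 -0.2 0 0 0"

```text
t: 19.2
eef_pos: [0.6194, 0.0334, 0.2778]
eef_rot: [3.136, -0.0, 1.675]
wrist_force: [0.3, 0.6, -0.3]
finger_gap: 0.401
gripper_force: 0.0
```

```bash
python3 - <<'E'
from h import *
S(); im=snap('wrist','w5.png'); c=calib('wrist')
print(bar('wrist',.160,(.617,.035),im,c)[0],bar('wrist',.134,(.433,.085),im,c)[0])
plan([(.436,.085,.25,50)])
E
```

```text
t 19.2 [0.6194 0.0334 0.2778] [ 1.7969e+02 -2.0000e-02  9.5960e+01] F [ 0.34  0.59 -0.3 ] gap 0.401 gf 0.0 q [-0.87  0.37  0.98  1.54 -0.31  1.39  0.23]
(np.float64(0.0010728492189381038), 0.618, 0.0353, 95.7, 90.7, 9.4) (np.float64(0.005193888399112133), 0.4333, 0.0902, 50.2, 84.3, 13.5)
[ 0.117 -0.294  0.043] rz 1.022  dist 0.191 dyaw -46.0
```

>>> drive_tool --moves "0.03 -0.07 0.01 0 0 0.25;0.06 -0.14 0.02 0 0 0.5;0.09 -0.22 0.03 0 0 0.75;0.117 -0.294 0.04 0 0 1;0.117 -0.294 0.04 0 0 1"

```text
t: 19.88
eef_pos: [0.4348, 0.0861, 0.2494]
eef_rot: [-3.138, 0.001, 0.919]
wrist_force: [0.6, 1.6, 0.1]
finger_gap: 0.4
gripper_force: 0.0
```

```bash
python3 - <<'E'
from h import *
S(); im=snap('wrist','w6.png'); c=calib('wrist')
b=bar('wrist',.134,(.433,.085),im,c)[0]; print(b)
plan([(b[1],b[2],.126,b[3])])
S()
E
```

```text
t 19.88 [0.4348 0.0861 0.2494] [-1.7982e+02  6.0000e-02  5.2660e+01] F [0.57 1.61 0.1 ] gap 0.4 gf 0.0 q [-1.34 -0.25  0.92  1.97  0.2   1.33 -1.13]
(np.float64(0.009138838615963069), 0.4285, 0.0929, 49.7, 81.3, 11.0)
[ 0.004 -0.011  0.204] rz 0.045  dist 0.123 dyaw -2.0
t 19.93 [0.432  0.0869 0.2487] [-1.7973e+02  1.3000e-01  5.1740e+01] F [ 0.18  0.48 -1.  ] gap 0.398 gf 0.0 q [-1.34 -0.25  0.91  1.98  0.2   1.33 -1.15]
```

View pics/w6.png

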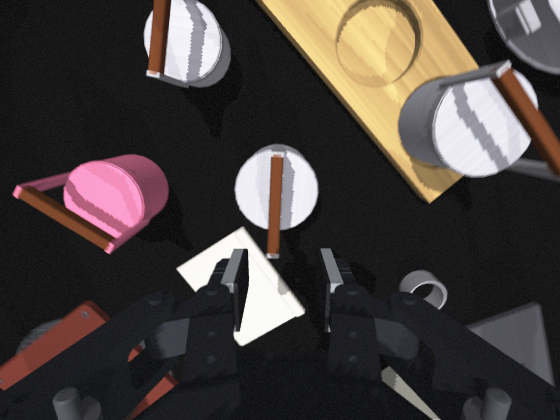

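The wrist view shows the medium canister centred at about (277,187) with its bar nearly vertical in the image. The arm was still settling, so I'll measure again at rest.

>>> drive_tool --moves "0 0 0 0 0 0;0 0 0 0 0 0;0 0 0 0 0 0;0 0 0 0 0 0;0 0 0 0 0 0"

```text
t: 20.55
eef_pos: [0.437, 0.0849, 0.2505]
eef_rot: [-3.14, 0.002, 0.921]
wrist_force: [0.4, 0.1, 0.1]
finger_gap: 0.399
gripper_force: 0.0
```

```bash
python3 - <<'E'
from h import *
S(); c=calib('wrist'); im=snap('wrist','w7.png')
b=bar('wrist',.134,(.433,.085),im,c)[0]; print(b)
plan([(b[1],b[2],.128,b[3])])
E
```

```text
t 20.55 [0.437  0.0849 0.2505] [-1.799e+02  9.000e-02  5.276e+01] F [0.44 0.13 0.14] gap 0.399 gf 0.0 q [-1.34 -0.24  0.92  1.97  0.2   1.33 -1.12]
(np.float64(0.006648488836858586), 0.4324, 0.0916, 50.5, 81.0, 10.2)
[ 0.004 -0.013  0.204] rz 0.05  dist 0.123 dyaw -2.3
```

>>> drive_tool --moves "0.004 -0.013 0.05 0 0 0.05;0.004 -0.013 0.1 0 0 0.05;0.004 -0.013 0.15 0 0 0.05;0.004 -0.013 0.204 0 0 0.05;0.004 -0.013 0.204 0 0 0.05"

```text
t: 21.22
eef_pos: [0.4305, 0.0909, 0.1268]
eef_rot: [-3.14, 0.006, 0.881]
wrist_force: [-0.3, -0.4, 0.4]
finger_gap: 0.398
gripper_force: 0.0
```

>>> drive_tool --moves "0 0 0 0 0 0;0 0 0 0 0 0;0 0 0 0 0 0;0 0 0 0 0 0;0 0 0 0 0 0" --gripper 1 --force 60

```text
t: 21.85
eef_pos: [0.4326, 0.092, 0.1294]
eef_rot: [-3.139, -0.001, 0.882]
wrist_force: [-1.7, -2.2, 7.5]
finger_gap: 0.104
gripper_force: 59.4
```

>>> drive_tool --moves "0 0 0 0 0 0;0 0 -0.04 0 0 0;0 0 -0.09 0 0 0;0 0 -0.14 0 0 0;0 0 -0.18 0 0 0"

```text
t: 22.48
eef_pos: [0.4322, 0.0915, 0.238]
eef_rot: [-3.139, -0.001, 0.881]
wrist_force: [-0.1, -0.1, -3.7]
finger_gap: 0.106
gripper_force: 59.1
```

```bash
python3 - <<'E'
from h import *
S(); h=np.array([.239,.971]); a=np.array([.5485,-.279]); o=a+.095*h
plan([(.48,-.03,.238,18),(*o,.236,-13.8),(*a,.236,-13.8),(*a,.195,-13.8)])
E
```

```text
t 22.48 [0.4322 0.0915 0.238 ] [-1.7986e+02 -7.0000e-02  5.0490e+01] F [-0.06 -0.07 -3.72] gap 0.106 gf 59.1 q [-1.36 -0.25  0.93  1.99  0.2   1.3  -1.18]
[-0.106  0.19  -0.   ] rz 0.722  dist 0.131 dyaw -32.5
[0.064 0.295 0.003] rz 0.707  dist 0.181 dyaw -31.8
[-0.     0.158 -0.   ] rz -0.0  dist 0.095 dyaw 0.0
[ 0.    -0.     0.068] rz -0.0  dist 0.041 dyaw 0.0
```

>>> drive_tool --moves "-0.025 0.045 0 0 0 0.18;-0.05 0.09 0 0 0 0.36;-0.075 0.135 0 0 0 0.54;-0.106 0.19 0 0 0 0.722;-0.106 0.19 0 0 0 0.722"

```text
t: 23.1
eef_pos: [0.4801, -0.033, 0.2366]
eef_rot: [-3.141, 0.001, 0.308]
wrist_force: [-0.2, 0.1, -3.1]
finger_gap: 0.106
gripper_force: 59.1
```

>>> drive_tool --moves "0.016 0.07 0.003 0 0 0.18;0.032 0.14 0.003 0 0 0.36;0.048 0.22 0.003 0 0 0.54;0.064 0.295 0.003 0 0 0.707;0.064 0.295 0.003 0 0 0.707"

```text
t: 23.72
eef_pos: [0.5704, -0.1904, 0.2333]
eef_rot: [3.138, 0.004, -0.247]
wrist_force: [-0.0, -0.4, -2.8]
finger_gap: 0.103
gripper_force: 59.2
```

```bash
python3 - <<'E'
from h import *
S(); h=np.array([.239,.971]); a=np.array([.5485,-.279])
plan([(*a,.236,-13.8),(*a,.195,-13.8)])
E
```

```text
t 23.73 [ 0.5704 -0.1904  0.2333] [179.82   0.22 -14.17] F [-0.   -0.36 -2.84] gap 0.103 gf 59.2 q [-0.66  0.47  1.22  1.65 -0.45  1.35 -1.19]
[ 0.001  0.152 -0.005] rz -0.008  dist 0.091 dyaw 0.4
[ 0.    -0.     0.068] rz -0.0  dist 0.041 dyaw 0.0
```

>>> drive_tool --moves "0 0.04 -0.002 0 0 0;0 0.08 -0.002 0 0 0;0 0.12 -0.002 0 0 0;0 0.154 -0.002 0 0 0;0 0.154 -0.002 0 0 0"

```text
t: 24.35
eef_pos: [0.5482, -0.2759, 0.2354]
eef_rot: [-3.141, 0.002, -0.24]
wrist_force: [-0.3, 0.2, -2.1]
finger_gap: 0.1
gripper_force: 59.2
```

>>> drive_tool --moves "0 0 0.02 0 0 0;0 0 0.04 0 0 0;0 0 0.055 0 0 0;0 0 0.068 0 0 0;0 0 0.068 0 0 0"

```text
t: 24.98
eef_pos: [0.5487, -0.2758, 0.1939]
eef_rot: [3.141, 0.003, -0.24]
wrist_force: [1.0, 1.5, -0.3]
finger_gap: 0.1
gripper_force: 59.6
```

```bash
python3 - <<'E'
from h import *
st=S(); snap('side','s3.png'); d=.211-st['eef_pos'][2]
p=np.array([.524,-.376]);a=np.radians(-103.8);Rz=R.from_euler('z',a).as_matrix()
i=cv2.imread('pics/s3.png')[235:315,320:400]; i=cv2.resize(i,None,fx=7,fy=7,interpolation=cv2.INTER_CUBIC)
for y in(-.023,.023):
    for x,z in((-.12,.219),(-.081,.211)):
        q=proj('side',Rz@[x,y,z-d]+[*p,0])[0]; u=((q[::-1]-[320,235])*7).astype(int); cv2.circle(i,tuple(int(k) for k in u),5,(0,255,0),1)
cv2.imwrite('pics/v4.png',i)
E
```

```text
t 24.98 [ 0.5487 -0.2758  0.1939] [ 1.7999e+02  1.6000e-01 -1.3780e+01] F [ 0.96  1.45 -0.3 ] gap 0.1 gf 59.6 q [-0.46  0.52  1.16  1.67 -0.5   1.29 -1.01]
```

View pics/v4.png

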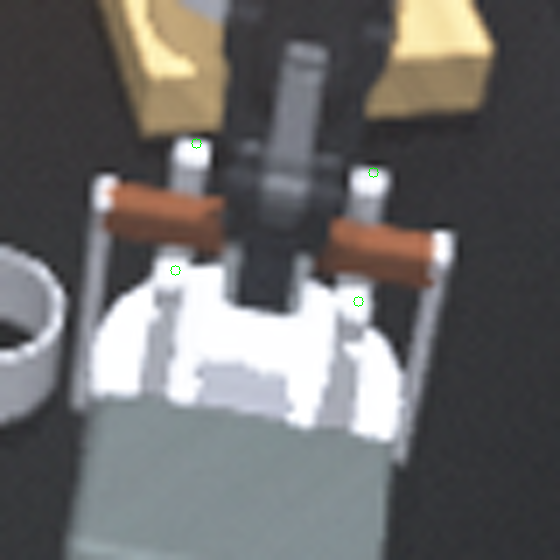

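The zoomed side crop shows the medium bar seated between the tips at about (195,150) and (370,180) and the bumps at about (175,270) and (357,300). I'll release and wait.

>>> drive_tool --moves "0 0 0 0 0 0;0 0 0 0 0 0;0 0 0 0 0 0;0 0 0 0 0 0;0 0 0 0 0 0" --gripper 0.2

```text
t: 25.65
eef_pos: [0.5487, -0.2761, 0.1943]
eef_rot: [3.141, 0.002, -0.241]
wrist_force: [0.3, 0.3, -0.2]
finger_gap: 0.403
gripper_force: 0.0
```

>>> drive_tool --moves "0 0 -0.04 0 0 0;0 0 -0.08 0 0 0;0 0 -0.14 0 0 0;0 0 -0.18 0 0 0;0 0 -0.18 0 0 0"

```text
t: 26.28
eef_pos: [0.5495, -0.2768, 0.304]
eef_rot: [3.141, -0.0, -0.241]
wrist_force: [0.0, -0.6, -0.1]
finger_gap: 0.4
gripper_force: 0.0
```

>>> drive_tool --moves "0 0 0 0 0 0;0 0 0 0 0 0;0 0 0 0 0 0;0 0 0 0 0 0;0 0 0 0 0 0"

```text
t: 26.9
eef_pos: [0.5489, -0.2761, 0.3022]
eef_rot: [3.141, 0.003, -0.241]
wrist_force: [0.8, 0.4, -0.0]
finger_gap: 0.397
gripper_force: 0.0
```

>>> drive_tool --moves "0 0 0 0 0 0;0 0 0 0 0 0;0 0 0 0 0 0;0 0 0 0 0 0;0 0 0 0 0 0"

```text
t: 27.52
eef_pos: [0.5489, -0.2761, 0.3023]
eef_rot: [3.141, 0.002, -0.241]
wrist_force: [0.6, 0.4, -0.9]
finger_gap: 0.4
gripper_force: 0.0
```

>>> drive_tool --moves "0 0 0 0 0 0;0 0 0 0 0 0;0 0 0 0 0 0;0 0 0 0 0 0;0 0 0 0 0 0"

```text
t: 28.15
eef_pos: [0.5489, -0.2761, 0.3023]
eef_rot: [3.141, 0.002, -0.241]
wrist_force: [0.1, -0.2, 0.4]
finger_gap: 0.403
gripper_force: 0.0
```

>>> drive_tool --moves "0 0 0 0 0 0;0 0 0 0 0 0;0 0 0 0 0 0;0 0 0 0 0 0;0 0 0 0 0 0"

```text
t: 28.78
eef_pos: [0.549, -0.2761, 0.3023]
eef_rot: [3.141, 0.002, -0.241]
wrist_force: [0.4, 0.6, 0.0]
finger_gap: 0.404
gripper_force: 0.0
```

>>> drive_tool --moves "0 0 0 0 0 0;0 0 0 0 0 0;0 0 0 0 0 0;0 0 0 0 0 0;0 0 0 0 0 0"

```text
t: 29.4
eef_pos: [0.549, -0.2761, 0.3023]
eef_rot: [3.141, 0.002, -0.241]
wrist_force: [-0.2, -0.1, -0.0]
finger_gap: 0.403
gripper_force: 0.0
```

```bash
python3 - <<'E'
from h import *
S(); c=calib('wrist'); im=snap('wrist','w8.png')
for d in (.015,.02,.025):
    print(d,bar('wrist',.217-d,(.548,-.279),im,c)[0],bar('side',.217-d,(.548,-.279))[0],bar('scene',.217-d,(.548,-.279))[0])
E
```

```text
t 29.4 [ 0.549  -0.2761  0.3023] [ 1.7999e+02  1.4000e-01 -1.3790e+01] F [-0.25 -0.07 -0.04] gap 0.403 gf 0.0 q [-0.49  0.45  1.23  1.52 -0.42  1.48 -1.06]Traceback (most recent call last):
  File "<stdin>", line 4, in <module>
IndexError: list index out of range
```

```bash
python3 - <<'E'
from h import *
for d in (.015,.02,.025):
    print(d,bar('side',.217-d,(.548,-.279))[:1],bar('scene',.217-d,(.548,-.279))[:1])
i=snap('side','s4.png')
cv2.imwrite('pics/v5.png',np.hstack([cv2.imread('pics/w8.png')[:,80:480],cv2.imread('pics/s4.png')[:,80:480]]))
E
```

```text
0.015 [(np.float64(0.00826663645288005), 0.5436, -0.286, 166.0, 78.7, 17.6)] [(np.float64(0.0034935570795171077), 0.5513, -0.2802, 165.2, 78.5, 10.1)]
0.02 [(np.float64(0.0036365680607021115), 0.5453, -0.2814, 166.0, 80.9, 18.2)] [(np.float64(0.00176184530924315), 0.5489, -0.2775, 165.2, 78.1, 10.3)]
0.025 [(np.float64(0.0033967655345473885), 0.5459, -0.2763, 166.0, 80.3, 18.4)] [(np.float64(0.005058356742111885), 0.5457, -0.2745, 165.3, 81.5, 10.5)]
```

View pics/v5.png

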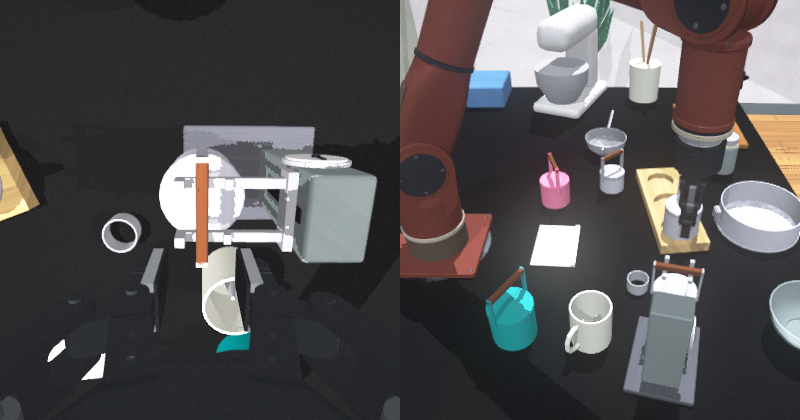

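The wrist view shows the medium canister hanging, its bar at about (202,210) between tips and bumps. The side view confirms it is hanging alone and that the large one is in its recess. The bar was just too bright for my colour limit, so I'll raise that.

```bash
sed -i 's/255,200)/255,255)/g' h.py; python3 - <<'E'
from h import *
st=S(); c=calib('wrist'); im=cv2.imread('pics/w8.png')[:,:,::-1].copy()
for d in (.015,.02,.025): print(d,bar('wrist',.217-d,(.548,-.279),im,c)[:1])
E
```

```text
t 29.8 [ 0.549  -0.2761  0.3023] [ 1.7999e+02  1.3000e-01 -1.3790e+01] F [-0.32  0.37 -0.21] gap 0.401 gf 0.0 q [-0.49  0.45  1.23  1.52 -0.42  1.48 -1.06]
0.015 [(np.float64(0.0026240150130676055), 0.5493, -0.2767, 165.9, 80.6, 8.9)]
0.02 [(np.float64(0.00269645526146485), 0.5477, -0.2763, 165.9, 82.4, 9.1)]
0.025 [(np.float64(0.0035607914241651143), 0.5462, -0.2759, 165.9, 84.2, 9.3)]
```

>>> drive_tool --moves "0 0 0.05 0 0 0;0 0 0.1 0 0 0;0 0 0.15 0 0 0;0 0 0.184 0 0 0;0 0 0.184 0 0 0"

```text
t: 30.42
eef_pos: [0.5482, -0.2757, 0.1909]
eef_rot: [3.142, 0.004, -0.241]
wrist_force: [1.0, 0.7, 1.5]
finger_gap: 0.402
gripper_force: 0.0
```

>>> drive_tool --moves "0 0 0 0 0 0;0 0 0 0 0 0;0 0 0 0 0 0;0 0 0 0 0 0;0 0 0 0 0 0" --gripper 1 --force 60

```text
t: 31.05
eef_pos: [0.5489, -0.2762, 0.1921]
eef_rot: [3.141, 0.002, -0.241]
wrist_force: [0.7, -1.4, 0.2]
finger_gap: 0.101
gripper_force: 58.8
```

>>> drive_tool --moves "0 0 -0.018 0 0 0;0 0 -0.036 0 0 0;0 0 -0.054 0 0 0;0 0 -0.073 0 0 0;0 0 -0.073 0 0 0"

```text
t: 31.68
eef_pos: [0.5491, -0.2763, 0.2367]
eef_rot: [3.141, 0.001, -0.241]
wrist_force: [-0.7, -1.0, -3.5]
finger_gap: 0.101
gripper_force: 58.4
```

```bash
python3 - <<'E'
from h import *
S(); plan([(.572,-.179,.238,-13.8),(.575,-.06,.31,24),(.595,.06,.31,61),(.6057,.145,.28,96)])
E
```

```text
t 31.68 [ 0.5491 -0.2763  0.2367] [ 1.7998e+02  6.0000e-02 -1.3790e+01] F [-0.68 -0.96 -3.51] gap 0.101 gf 58.4 q [-0.48  0.49  1.19  1.61 -0.46  1.36 -1.03]
[-0.002 -0.167 -0.002] rz 0.0  dist 0.1 dyaw -0.0
[-0.042 -0.194 -0.12 ] rz -0.84  dist 0.139 dyaw 37.8
[ 0.112 -0.169 -0.   ] rz -0.822  dist 0.122 dyaw 37
[ 0.133 -0.053  0.05 ] rz -0.778  dist 0.091 dyaw 35
```

>>> drive_tool --moves "0 -0.04 -0.002 0 0 0;0 -0.08 -0.002 0 0 0;0 -0.12 -0.002 0 0 0;0 -0.167 -0.002 0 0 0;0 -0.167 -0.002 0 0 0"

```text
t: 32.3
eef_pos: [0.5736, -0.1757, 0.2362]
eef_rot: [-3.141, 0.003, -0.236]
wrist_force: [0.8, 0.0, -3.3]
finger_gap: 0.104
gripper_force: 58.6
```

>>> drive_tool --moves "-0.01 -0.05 -0.03 0 0 -0.2;-0.02 -0.1 -0.06 0 0 -0.4;-0.03 -0.15 -0.09 0 0 -0.6;-0.042 -0.194 -0.12 0 0 -0.84;-0.042 -0.194 -0.12 0 0 -0.84"

```text
t: 32.92
eef_pos: [0.5768, -0.058, 0.3099]
eef_rot: [-3.14, -0.0, 0.424]
wrist_force: [-0.5, 0.5, -2.8]
finger_gap: 0.103
gripper_force: 58.8
```

>>> drive_tool --moves "0.028 -0.042 0 0 0 -0.2;0.056 -0.084 0 0 0 -0.4;0.084 -0.126 0 0 0 -0.6;0.112 -0.169 0 0 0 -0.822;0.112 -0.169 0 0 0 -0.822"

```text
t: 33.55
eef_pos: [0.5963, 0.0619, 0.3078]
eef_rot: [-3.138, 0.002, 1.067]
wrist_force: [0.2, -1.2, -4.0]
finger_gap: 0.1
gripper_force: 58.8
```

>>> drive_tool --moves "0.033 -0.013 0.012 0 0 -0.2;0.066 -0.026 0.025 0 0 -0.4;0.1 -0.04 0.037 0 0 -0.6;0.133 -0.053 0.05 0 0 -0.778;0.133 -0.053 0.05 0 0 -0.778"

```text
t: 34.17
eef_pos: [0.6075, 0.1455, 0.2794]
eef_rot: [-3.14, -0.001, 1.675]
wrist_force: [-2.7, 0.3, 8.1]
finger_gap: 0.104
gripper_force: 63.4
```

```bash
python3 - <<'E'
from h import *
S(); plan([(.6057,.145,.20,96)])
E
```

```text
t 34.17 [0.6075 0.1455 0.2794] [-1.7989e+02 -4.0000e-02  9.5990e+01] F [-2.68  0.28  8.06] gap 0.104 gf 63.4 q [-0.93  0.34  0.81  1.52 -0.25  1.4   0.  ]
[-0.001 -0.003  0.132] rz -0.0  dist 0.079 dyaw 0.0
```

```bash
python3 - <<'E'
from h import *
S(); snap('wrist','w9.png'); snap('scene','c9.png')
cv2.imwrite('pics/v6.png',np.hstack([cv2.imread('pics/w9.png')[:,80:480],cv2.imread('pics/c9.png')[:,160:560]]))
S()
E
```

```text
t 34.17 [0.6075 0.1455 0.2794] [-1.7989e+02 -4.0000e-02  9.5990e+01] F [-2.68  0.28  8.06] gap 0.104 gf 63.4 q [-0.93  0.34  0.81  1.52 -0.25  1.4   0.  ]
t 34.27 [0.6076 0.1435 0.2798] [-179.91   -0.     95.74] F [-2.87 -0.09  7.48] gap 0.103 gf 63.4 q [-0.93  0.34  0.82  1.52 -0.25  1.4  -0.  ]
```

View pics/v6.png

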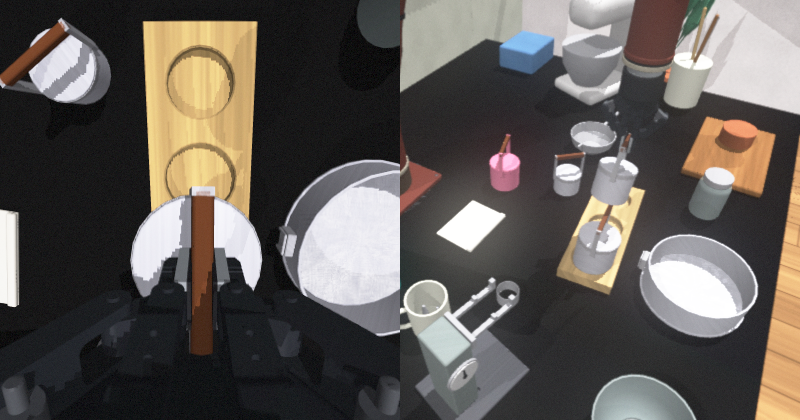

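The wrist view shows the medium canister held over the rack with the medium and small recesses still visible, near (200,180) and (200,82). The upward force suggests it's catching on the large canister's bar, so I'll lift it.

>>> drive_tool --moves "0.005 0 -0.03 0 0 0;0.005 0 -0.06 0 0 0;0.005 0 -0.07 0 0 0;0.005 0 -0.07 0 0 0;0.005 0 -0.07 0 0 0"

```text
t: 34.9
eef_pos: [0.6066, 0.1484, 0.3204]
eef_rot: [-3.138, -0.0, 1.676]
wrist_force: [-0.0, -0.1, -3.0]
finger_gap: 0.105
gripper_force: 60.7
```

```bash
python3 - <<'E'
from h import *
st=S(); c=calib('wrist'); im=snap('wrist','w10.png')
ri=cv2.imread('pics/w10.png'); h=cv2.cvtColor(ri,cv2.COLOR_BGR2HSV)
z=st['eef_pos'][2]; print(bar('wrist',z+.006,st['eef_pos'],im,c)[:2])
i=snap('side','s10.png')
cv2.imwrite('pics/v7.png',np.hstack([cv2.imread('pics/w10.png')[:,80:480],cv2.imread('pics/s10.png')[:,160:560]]))
E
```

```text
t 34.9 [0.6066 0.1484 0.3204] [-1.7982e+02 -3.0000e-02  9.6000e+01] F [-0.04 -0.09 -2.97] gap 0.105 gf 60.7 q [-0.94  0.32  0.82  1.45 -0.23  1.47 -0.02]
[(np.float64(0.003848844203322772), 0.6063, 0.1522, 96.1, 78.6, 9.9), (np.float64(0.10368197478989746), 0.545, 0.2318, 42.0, 26.7, 5.0)]
```

View pics/v7.png

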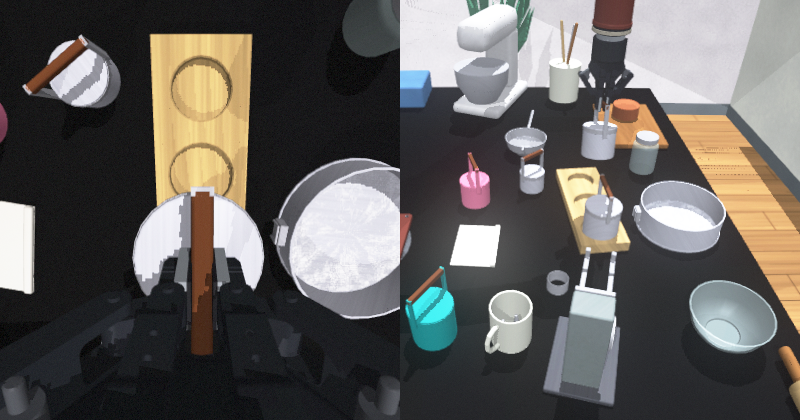

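```bash
python3 - <<'E'
from h import *
st=S(); c=calib('wrist'); T=st['eef_pos']; u=np.array([np.cos(np.radians(96)),np.sin(np.radians(96)),0]); v=np.array([u[1],-u[0],0]); z=np.array([0,0,1.])
for t in (-15,-8,0,8,15):
    a=np.radians(t); U=u*np.cos(a)+z*np.sin(a); W=z*np.cos(a)-u*np.sin(a)
    P=[T+.045*U+.006*W, T-.045*U+.006*W]+[T-.052*W+.041*(np.cos(b)*v+np.sin(b)*U) for b in np.radians([0,180,90,-90])]
    print(t,np.round(proj('wrist',P,c)).tolist())
im=cv2.imread('pics/s10.png')[60:220,340:420]; im2=cv2.imread('pics/w10.png')[150:400,200:380]
a=cv2.resize(im,(300,600),interpolation=cv2.INTER_CUBIC); b=cv2.resize(im2,(432,600),interpolation=cv2.INTER_CUBIC); cv2.imwrite('pics/v8.png',np.hstack([a,b]))
E
```

```text
t 35.0 [0.6066 0.1484 0.3203] [-1.7981e+02 -2.0000e-02  9.6010e+01] F [-0.04 -0.55 -3.24] gap 0.105 gf 60.7 q [-0.94  0.32  0.82  1.45 -0.23  1.47 -0.02]
-15 [[182.0, 281.0], [386.0, 281.0], [260.0, 347.0], [260.0, 216.0], [195.0, 282.0], [325.0, 282.0]]
-8 [[183.0, 281.0], [379.0, 281.0], [250.0, 347.0], [250.0, 216.0], [184.0, 282.0], [312.0, 282.0]]
0 [[187.0, 281.0], [371.0, 281.0], [239.0, 348.0], [239.0, 215.0], [173.0, 282.0], [297.0, 282.0]]
8 [[194.0, 281.0], [362.0, 281.0], [228.0, 349.0], [228.0, 215.0], [163.0, 282.0], [283.0, 282.0]]
15 [[202.0, 281.0], [353.0, 281.0], [219.0, 350.0], [219.0, 214.0], [154.0, 282.0], [271.0, 282.0]]
```

View pics/v8.png

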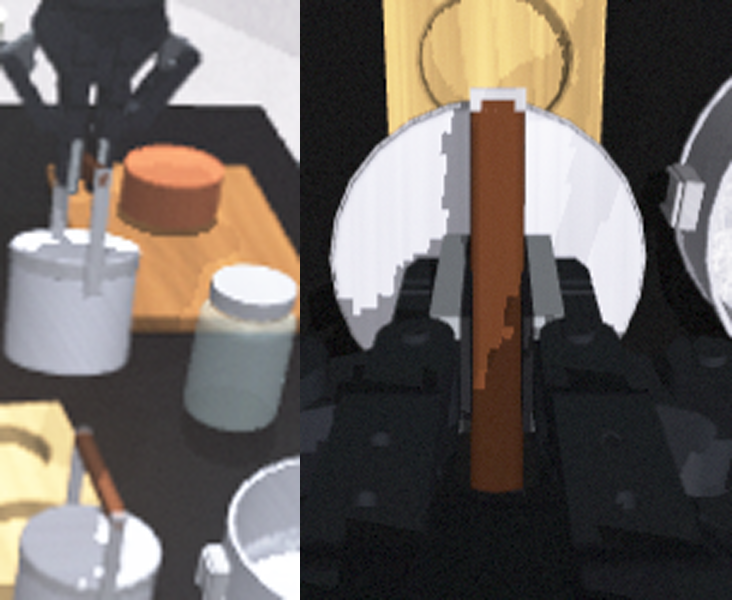

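The zoomed crop shows the lid's far edge at image row 191 where 173 is predicted for a level canister. The medium canister has tilted about 10° in the grip, with its near side raised. I'll ease the grip so it swings level, and check by script from here.

>>> drive_tool --moves "0 0 0 0 0 0;0 0 0 0 0 0;0 0 0 0 0 0;0 0 0 0 0 0;0 0 0 0 0 0" --force 20

```text
t: 35.62
eef_pos: [0.6068, 0.1484, 0.3209]
eef_rot: [-3.139, -0.001, 1.676]
wrist_force: [0.2, 0.5, -2.9]
finger_gap: 0.106
gripper_force: 60.7
```

```bash
cat >> h.py <<'E'
def tilt(rad,ztop_below,yaw,im,c,T,lab=True):
    """fit tilt about tool y + along-bar offset + dz from lid edge pixels (low sat, bright) in wrist image"""
    from scipy.optimize import least_squares
    h=cv2.cvtColor(im,cv2.COLOR_RGB2HSV); m=((h[...,1]<45)&(h[...,2]>110)).astype(np.uint8)
    k,L,stt,ce=cv2.connectedComponentsWithStats(m)
    u=np.array([np.cos(np.radians(yaw)),np.sin(np.radians(yaw)),0]); v=np.array([u[1],-u[0],0]); z=np.array([0,0,1.])
    def cen(t,off): U=u*np.cos(t)+z*np.sin(t); W=z*np.cos(t)-u*np.sin(t); return T+off*U-ztop_below*W,U,W
    q=proj('wrist',cen(0,0)[0],c)[0]
    big=np.isin(L,[i for i in range(1,k) if stt[i,4]>150 and abs(ce[i][0]-q[1])<75 and abs(ce[i][1]-q[0])<80])
    pts=[]
    for cc in list(range(int(q[1])-66,int(q[1])-16,3))+list(range(int(q[1])+16,int(q[1])+67,3)):
        r=np.where(big[:,cc])[0]
        if len(r) and r[0]<q[0]+15: pts.append((r[0],cc))
    pts=np.array(pts,float)
    th=np.linspace(0,2*np.pi,181)
    def res(p):
        C,U,W=cen(p[0],p[1]); E=proj('wrist',C+rad*(np.cos(th)[:,None]*v+np.sin(th)[:,None]*U),c)
        return np.array([np.min(np.hypot(*(E-x).T)) for x in pts])
    r=least_squares(lambda p:np.r_[res(p),p[1]/.002],[0,0],diff_step=1e-3,x_scale=[.1,.005],loss='soft_l1')
    print('tilt deg',round(np.degrees(r.x[0]),1),'off mm',round(r.x[1]*1e3,1),'rms',round(np.sqrt(np.mean(res(r.x)**2)),2),len(pts))
E
python3 - <<'E'
from h import *
st=S(); c=calib('wrist')
tilt(.041,.052,96,cv2.imread('pics/w10.png')[:,:,::-1].copy(),c,st['eef_pos'])
im=snap('wrist','w11.png'); tilt(.041,.052,96,im,c,st['eef_pos'])
E
```

```text
t 35.62 [0.6068 0.1484 0.3209] [-1.7987e+02 -4.0000e-02  9.6010e+01] F [ 0.15  0.51 -2.88] gap 0.106 gf 60.7 q [-0.94  0.32  0.82  1.45 -0.23  1.47 -0.02]
tilt deg -11.5 off mm -1.4 rms 2.31 33
tilt deg -11.5 off mm -1.4 rms 2.31 33
```

>>> drive_tool --moves "0 0 0 0 0 0;0 0 0 0 0 0;0 0 0 0 0 0;0 0 0 0 0 0;0 0 0 0 0 0" --force 20 --gripper 1

```text
t: 36.3
eef_pos: [0.6069, 0.1484, 0.3209]
eef_rot: [-3.139, -0.001, 1.676]
wrist_force: [-0.8, -0.4, -2.3]
finger_gap: 0.102
gripper_force: 60.7
```

```bash
python3 - <<'E'
from h import *
st=S(); c=calib('wrist')
im=snap('wrist','w12.png'); tilt(.041,.052,96,im,c,st['eef_pos'])
E
```

```text
t 36.3 [0.6069 0.1484 0.3209] [-1.7987e+02 -3.0000e-02  9.6010e+01] F [-0.82 -0.44 -2.32] gap 0.102 gf 60.7 q [-0.94  0.32  0.82  1.45 -0.23  1.47 -0.02]
tilt deg -11.9 off mm -1.0 rms 2.35 33
```

>>> drive_tool --moves "0 0 0 0 0.06 0;0 0 0 0 0.12 0;0 0 0 0 0.18 0;0 0 0 0 0.256 0;0 0 0 0 0.256 0"

```text
t: 36.98
eef_pos: [0.6071, 0.1467, 0.321]
eef_rot: [-3.139, -0.201, 1.673]
wrist_force: [-0.1, -0.2, -3.2]
finger_gap: 0.101
gripper_force: 60.7
```

>>> drive_tool --moves "0 0 0 0 0 0;0 0 0 0 0 0;0 0 0 0 0 0;0 0 0 0 0 0;0 0 0 0 0 0"

```text
t: 37.6
eef_pos: [0.6068, 0.1485, 0.3209]
eef_rot: [-3.139, -0.202, 1.675]
wrist_force: [0.8, 0.1, -3.8]
finger_gap: 0.105
gripper_force: 60.7
```

```bash
cat >> h.py <<'E'
def tmove(d):
    Rt=R.from_euler('xyz',ctrl.get_state()['eef_rot']).as_matrix(); print('tool shift',np.round(Rt.T@np.array(d)/.6,4))
E
python3 - <<'E'
from h import *
st=S(); c=calib('wrist'); T=st['eef_pos']
im=snap('wrist','w13.png'); tilt(.041,.052,96,im,c,T)
tmove(np.array([.606,.147,.200])-T); tmove([0,0,-.01])
print(bar('wrist',T[2]+.006,T,im,c)[:1])
# visible M/S recesses & L bar? project
print(proj('wrist',[[.606,.1458,.028],[.5944,.2572,.028]],c))
E
```

```text
t 37.6 [0.6068 0.1485 0.3209] [-179.86  -11.55   95.99] F [ 0.78  0.1  -3.81] gap 0.105 gf 60.7 q [-0.82  0.3   0.8   1.48 -0.42  1.48  0.1 ]
tilt deg -1.4 off mm -0.1 rms 2.34 33
tool shift [-0.0426 -0.0012  0.197 ]
tool shift [-0.0033  0.      0.0163]
[(np.float64(0.004858191775477532), 0.6066, 0.1533, 95.9, 72.2, 9.5)]
[[217.56557068 281.26544589]
 [137.03843038 281.38689425]]
```

```bash
python3 - <<'E'
from h import *
st=S(); c=calib('wrist')
Rt=R.from_euler('xyz',st['eef_rot']).as_matrix(); ct=Rt.T@(c[0]['xyz']-st['eef_pos']); Mt=Rt.T@c[2]
def fake(T,rpy):
    Rr=R.from_euler('xyz',rpy,degrees=True).as_matrix(); d=dict(c[0]); d['xyz']=np.array(T)+Rr@ct; return (d,c[1],Rr@Mt)
ld=lambda f:cv2.imread('pics/'+f)[:,:,::-1].copy()
T=np.array([.6165,.0358,.1974]); tilt(.046,.052,96.2,ld('w4.png'),fake(T,(-179.87,0,96.2)),T)
T=np.array([.617,.0342,.154]); tilt(.046,.052,96,ld('w5.png'),fake([.6194,.0334,.2778],(179.69,-.02,95.96)),T) # L seated
E
```

```text
t 37.65 [0.6069 0.1484 0.3209] [-179.87  -11.55   95.98] F [ 0.48 -0.46 -3.69] gap 0.103 gf 60.7 q [-0.82  0.3   0.8   1.48 -0.42  1.48  0.1 ]
tilt deg -13.4 off mm 16.9 rms 3.23 34
tilt deg 1.8 off mm 0.4 rms 1.73 20
```

```bash
python3 - <<'E'
from h import *
st=S(); T=st['eef_pos']; tmove(np.array([.465,.10,.30])-T); tmove([0,0,.145-.30]); tmove([0,0,-.016])
E
```

```text
t 37.65 [0.6069 0.1484 0.3209] [-179.87  -11.55   95.98] F [ 0.48 -0.46 -3.69] gap 0.103 gf 60.7 q [-0.82  0.3   0.8   1.48 -0.42  1.48  0.1 ]
tool shift [-0.0615 -0.2435  0.0236]
tool shift [-0.0517  0.0006  0.2531]
tool shift [-0.0053  0.0001  0.0261]
```

>>> drive_tool --moves "-0.015 -0.06 0.006 0 0 0;-0.03 -0.12 0.012 0 0 0;-0.045 -0.18 0.018 0 0 0;-0.0615 -0.2435 0.0236 0 0 0;-0.0615 -0.2435 0.0236 0 0 0"

```text
t: 38.28
eef_pos: [0.4632, 0.0989, 0.3003]
eef_rot: [-3.139, -0.205, 1.675]
wrist_force: [-0.2, 0.1, -2.7]
finger_gap: 0.104
gripper_force: 60.5
```

>>> drive_tool --moves "-0.0125 0 0.0625 0 0 0;-0.025 0 0.125 0 0 0;-0.0385 0 0.19 0 0 0;-0.0517 0 0.253 0 0 0;-0.0517 0 0.253 0 0 0"

```text
t: 38.9
eef_pos: [0.4634, 0.0994, 0.1431]
eef_rot: [-3.135, -0.199, 1.674]
wrist_force: [0.0, -0.3, -2.6]
finger_gap: 0.105
gripper_force: 60.4
```

>>> drive_tool --moves "-0.001 0 0.005 0 0 0;-0.002 0 0.01 0 0 0;-0.003 0 0.015 0 0 0;-0.0043 0 0.021 0 0 0;-0.0043 0 0.021 0 0 0"

```text
t: 39.52
eef_pos: [0.4644, 0.1, 0.1321]
eef_rot: [-3.139, -0.202, 1.675]
wrist_force: [0.3, 0.0, -2.9]
finger_gap: 0.109
gripper_force: 60.4
```

Bottom is about 3 mm above the table. I'll lower 3 mm more, release, lift and straighten the tool.

>>> drive_tool --moves "0 0 0.002 0 0 0;-0.0008 0 0.004 0 0 0;-0.001 0 0.005 0 0 0;-0.001 0 0.005 0 0 0;-0.001 0 0.005 0 0 0"

```text
t: 40.15
eef_pos: [0.465, 0.1001, 0.1298]
eef_rot: [-3.14, -0.202, 1.675]
wrist_force: [-2.9, -0.4, 5.1]
finger_gap: 0.102
gripper_force: 61.6
```

>>> drive_tool --moves "0 0 0 0 0 0;0 0 0 0 0 0;0 0 0 0 0 0;0 0 0 0 0 0;0 0 0 0 0 0" --gripper 0.2

```text
t: 40.78
eef_pos: [0.4646, 0.1, 0.1291]
eef_rot: [-3.139, -0.202, 1.675]
wrist_force: [0.8, -0.6, -0.6]
finger_gap: 0.396
gripper_force: 0.0
```

>>> drive_tool --moves "0.008 0 -0.04 0 0 0;0.016 0 -0.08 0 0 0;0.024 0 -0.12 0 0 0;0.04 0 -0.196 0 0 0;0.04 0 -0.196 0 0 0"

```text
t: 41.4
eef_pos: [0.4666, 0.1002, 0.2523]
eef_rot: [3.139, -0.204, 1.676]
wrist_force: [-0.2, -0.4, -0.6]
finger_gap: 0.402
gripper_force: 0.0
```

>>> drive_tool --moves "0 0 0 0 -0.06 0;0 0 0 0 -0.12 0;0 0 0 0 -0.18 0;0 0 0 0 -0.256 0;0 0 0 0 -0.256 0"

```text
t: 42.02
eef_pos: [0.4644, 0.1008, 0.2484]
eef_rot: [-3.138, -0.0, 1.678]
wrist_force: [-0.6, -0.2, -0.6]
finger_gap: 0.399
gripper_force: 0.0
```

>>> drive_tool --moves "0 0 0 0 0 0;0 0 0 0 0 0;0 0 0 0 0 0;0 0 0 0 0 0;0 0 0 0 0 0"

```text
t: 42.65
eef_pos: [0.4649, 0.0999, 0.2492]
eef_rot: [-3.139, -0.001, 1.676]
wrist_force: [0.1, -1.2, -0.3]
finger_gap: 0.402
gripper_force: 0.0
```

```bash
python3 - <<'E'
from h import *
st=S(); c=calib('wrist'); im=snap('wrist','w14.png')
b=bar('wrist',.134,(.465,.1),im,c)[0]; print(b)
plan([(b[1],b[2],.128,b[3])])
g=ctrl.search_frame('wrist','rack'); print(g[:1])
E
```

```text
t 42.65 [0.4649 0.0999 0.2492] [-1.7987e+02 -4.0000e-02  9.6000e+01] F [ 0.12 -1.21 -0.27] gap 0.402 gf 0.0 q [-1.04 -0.07  0.72  1.9   0.05  1.29 -0.23]
(np.float64(0.004001522961282355), 0.4623, 0.097, 96.1, 83.7, 9.4)
[-0.004 -0.005  0.202] rz -0.002  dist 0.121 dyaw 0.1
[{'pixel': [111.4, 406.6], 'score': 0.72}]
```

>>> drive_tool --moves "-0.004 -0.005 0.05 0 0 0;-0.004 -0.005 0.1 0 0 0;-0.004 -0.005 0.15 0 0 0;-0.004 -0.005 0.202 0 0 0;-0.004 -0.005 0.202 0 0 0"

```text
t: 43.38
eef_pos: [0.4604, 0.0967, 0.1264]
eef_rot: [-3.136, 0.001, 1.675]
wrist_force: [-0.0, -1.6, 0.5]
finger_gap: 0.398
gripper_force: 0.0
```

>>> drive_tool --moves "0 0 0 0 0 0;0 0 0 0 0 0;0 0 0 0 0 0;0 0 0 0 0 0;0 0 0 0 0 0" --gripper 1 --force 60

```text
t: 44.0
eef_pos: [0.4626, 0.0976, 0.1294]
eef_rot: [-3.141, -0.002, 1.676]
wrist_force: [-1.7, -0.9, 8.7]
finger_gap: 0.101
gripper_force: 59.4
```

>>> drive_tool --moves "0 0 -0.04 0 0 0;0 0 -0.08 0 0 0;0 0 -0.12 0 0 0;0 0 -0.15 0 0 0;0 0 -0.15 0 0 0"

```text
t: 44.62
eef_pos: [0.4628, 0.0975, 0.2193]
eef_rot: [3.141, -0.002, 1.676]
wrist_force: [0.8, -0.3, -3.8]
finger_gap: 0.103
gripper_force: 59.2
```

```bash
python3 - <<'E'
from h import *
st=S(); plan([(.5,.16,.215,96),(.606,.1465,.195,96)])
E
```

```text
t 44.62 [0.4628 0.0975 0.2193] [ 1.7998e+02 -1.4000e-01  9.6010e+01] F [ 0.76 -0.25 -3.85] gap 0.103 gf 59.2 q [-1.04 -0.05  0.73  1.95  0.03  1.23 -0.22]
[0.097 0.073 0.007] rz 0.0  dist 0.073 dyaw -0.0
[-0.041  0.173  0.033] rz 0.0  dist 0.109 dyaw 0
```

>>> drive_tool --moves "0.022 0.018 0.002 0 0 0;0.044 0.036 0.004 0 0 0;0.066 0.055 0.006 0 0 0;0.087 0.073 0.007 0 0 0;0.087 0.073 0.007 0 0 0"

```text
t: 45.25
eef_pos: [0.5002, 0.1546, 0.2131]
eef_rot: [-3.139, 0.001, 1.677]
wrist_force: [-0.5, -0.3, -2.8]
finger_gap: 0.104
gripper_force: 59.3
```

>>> drive_tool --moves "-0.008 0.043 0.008 0 0 0;-0.016 0.086 0.016 0 0 0;-0.024 0.13 0.024 0 0 0;-0.031 0.173 0.033 0 0 0;-0.031 0.173 0.033 0 0 0"

```text
t: 45.88
eef_pos: [0.6059, 0.1447, 0.1928]
eef_rot: [-3.138, 0.001, 1.674]
wrist_force: [-0.1, 0.4, -3.6]
finger_gap: 0.105
gripper_force: 59.3
```

>>> drive_tool --moves "0 0 0 0 0 0;0 0 0 0 0 0;0 0 0 0 0 0;0 0 0 0 0 0;0 0 0 0 0 0"

```text
t: 46.5
eef_pos: [0.6052, 0.1463, 0.1938]
eef_rot: [-3.139, -0.001, 1.676]
wrist_force: [0.0, -0.5, -2.0]
finger_gap: 0.102
gripper_force: 59.3
```

```bash
python3 - <<'E'
from h import *
st=S(); c=calib('wrist'); im=snap('wrist','w15.png')
# S recess: dark rim detection -> wood edge profile of mouth: use Canny points near predicted circle, fit centre
cen=np.array([.5944,.2572]); th=np.linspace(0,2*np.pi,120,endpoint=False)
g=cv2.GaussianBlur(cv2.cvtColor(im,cv2.COLOR_RGB2GRAY),(0,0),1).astype(np.float32)
hsv=cv2.cvtColor(im,cv2.COLOR_RGB2HSV)
pts=[]
for t in th:
    rr=np.linspace(.030,.048,60); P=np.c_[cen[0]+rr*np.cos(t),cen[1]+rr*np.sin(t),np.full(60,.028)]
    q=proj('wrist',P,c)
    if q.min()<3 or q[:,0].max()>415: continue
    v=cv2.remap(g,q[:,1].astype(np.float32).reshape(1,-1),q[:,0].astype(np.float32).reshape(1,-1),1).ravel()
    d=np.diff(v); k=int(np.argmax(d))
    if d[k]>4: pts.append(P[k,:2])
pts=np.array(pts,np.float32); print(len(pts))
from scipy.optimize import least_squares
r=least_squares(lambda p:np.hypot(*(pts-p[:2]).T)-p[2],[*cen,.0385],loss='soft_l1',f_scale=.001); print('S seat fit',r.x, 'M from S',r.x[:2]-.112*np.array([np.cos(np.radians(95.95)),np.sin(np.radians(95.95))]))
tmove([.606-st['eef_pos'][0],.1465-st['eef_pos'][1],.152-st['eef_pos'][2]])
# cap end of M bar
print('proj cap end if centred',proj('wrist',st['eef_pos']+[.045*np.cos(np.radians(96)),.045*np.sin(np.radians(96)),.006],c))
h=hsv[:,int(281)]; col=[(r,hsv[r,282].tolist()) for r in range(185,215,2)]; print(col)
E
```

```text
t 46.5 [0.6052 0.1463 0.1938] [-1.7987e+02 -5.0000e-02  9.6020e+01] F [ 0.04 -0.52 -1.99] gap 0.102 gf 59.3 q [-0.89  0.38  0.74  1.64 -0.27  1.23  0.01]
92
S seat fit [0.59361143 0.25699412 0.03897368] M from S [0.60522141 0.14559749]
tool shift [0.0002 0.0015 0.0696]
proj cap end if centred [[187.28488545 281.34453917]]
[(185, [114, 11, 117]), (187, [124, 13, 139]), (189, [123, 13, 197]), (191, [123, 13, 197]), (193, [125, 14, 198]), (195, [124, 10, 197]), (197, [177, 29, 166]), (199, [10, 165, 116]), (201, [10, 163, 116]), (203, [10, 169, 115]), (205, [10, 167, 116]), (207, [10, 164, 118]), (209, [11, 174, 116]), (211, [9, 158, 118]), (213, [10, 161, 117])]
```

>>> drive_tool --moves "-0.001 0 0.02 0 0 0;-0.001 0 0.04 0 0 0;-0.001 0 0.055 0 0 0;-0.001 0 0.065 0 0 0;-0.001 0 0.073 0 0 0"

```text
t: 47.18
eef_pos: [0.6052, 0.1455, 0.1494]
eef_rot: [-3.139, -0.0, 1.676]
wrist_force: [0.4, -0.1, -3.4]
finger_gap: 0.104
gripper_force: 59.2
```

>>> drive_tool --moves "0 0 0.003 0 0 0;0 0 0.006 0 0 0;0 0 0.01 0 0 0;0 0 0.013 0 0 0;0 0 0.013 0 0 0"

```text
t: 47.8
eef_pos: [0.6052, 0.1455, 0.142]
eef_rot: [-3.139, -0.001, 1.676]
wrist_force: [0.3, -1.0, -2.7]
finger_gap: 0.106
gripper_force: 59.2
```

>>> drive_tool --moves "0 0 0.002 0 0 0;0 0 0.003 0 0 0;0 0 0.003 0 0 0;0 0 0.003 0 0 0;0 0 0.003 0 0 0"

```text
t: 48.42
eef_pos: [0.6057, 0.1456, 0.1416]
eef_rot: [-3.141, -0.001, 1.676]
wrist_force: [-4.2, -1.1, 8.6]
finger_gap: 0.102
gripper_force: 60.7
```

>>> drive_tool --moves "0 0 0 0 0 0;0 0 0 0 0 0;0 0 0 0 0 0;0 0 0 0 0 0;0 0 0 0 0 0" --gripper 0.2

```text
t: 49.05
eef_pos: [0.6052, 0.1456, 0.1402]
eef_rot: [-3.139, -0.001, 1.676]
wrist_force: [-0.2, -0.2, 0.1]
finger_gap: 0.399
gripper_force: 0.0
```

>>> drive_tool --moves "0 0 -0.04 0 0 0;0 0 -0.08 0 0 0;0 0 -0.12 0 0 0;0 0 -0.2 0 0 0;0 0 -0.2 0 0 0"

```text
t: 49.68
eef_pos: [0.6073, 0.1455, 0.2641]
eef_rot: [3.138, -0.002, 1.675]
wrist_force: [-0.6, -0.3, 0.1]
finger_gap: 0.4
gripper_force: 0.0
```

```bash
python3 - <<'E'
from h import *
st=S(); c=calib('wrist'); im=snap('wrist','w16.png')
print('M',bar('wrist',.146,(.605,.1455),im,c)[:1],'S',bar('wrist',.118,(.445,.25),im,c)[:1])
for n in('scene','side'): print(n,'M',bar(n,.146,(.605,.1455))[:1],'L',bar(n,.16,(.617,.035))[:1],'S',bar(n,.118,(.445,.25))[:1])
plan([(.447,.248,.23,55)])
E
```

```text
t 49.67 [0.6073 0.1455 0.2641] [ 1.798e+02 -1.300e-01  9.599e+01] F [-0.57 -0.28  0.05] gap 0.4 gf 0.0 q [-0.9   0.33  0.77  1.55 -0.23  1.36 -0.01]
M [(np.float64(0.0003575839293482621), 0.6046, 0.1455, 96.1, 80.6, 8.6)] S [(np.float64(0.041424638884745554), 0.4099, 0.2279, 42.8, 73.8, 14.7)]
scene M [(np.float64(0.1829915154672932), 0.4274, 0.1895, 41.1, 66.0, 20.7)] L [(np.float64(0.2281480708044543), 0.4348, 0.1723, 41.7, 64.7, 20.2)] S [(np.float64(0.04150321121523584), 0.4121, 0.2246, 41.7, 69.2, 21.6)]
side M [(np.float64(0.28976269865434073), 0.7413, 0.4012, 90.2, 329.8, 185.4)] L [(np.float64(0.3201649150116074), 0.9186, -0.0725, 180.0, 94.3, 14.7)] S [(np.float64(0.3750898262114531), 0.7571, 0.458, 90.0, 345.5, 194.2)]
[ 0.198 -0.244  0.049] rz 0.911  dist 0.191 dyaw -41.0
```

The small canister has been knocked about 4 cm aside, to about (0.411, 0.226). I'll go look there.

```bash
python3 - <<'E'
from h import *
plan([(.412,.226,.235,52)])
E
```

```text
[ 0.167 -0.306  0.04 ] rz 0.978  dist 0.211 dyaw -44.0
```

>>> drive_tool --moves "0.03 -0.06 0 0 0 0.24;0.06 -0.12 0.01 0 0 0.48;0.1 -0.19 0.02 0 0 0.72;0.14 -0.25 0.03 0 0 0.978;0.167 -0.306 0.04 0 0 0.978"

```text
t: 50.65
eef_pos: [0.411, 0.2265, 0.2362]
eef_rot: [-3.14, 0.001, 0.904]
wrist_force: [-0.4, 0.4, 0.2]
finger_gap: 0.397
gripper_force: 0.0
```

>>> drive_tool --moves "0 0 0 0 0 0;0 0 0 0 0 0;0 0 0 0 0 0;0 0 0 0 0 0;0 0 0 0 0 0"

```text
t: 51.28
eef_pos: [0.4128, 0.2256, 0.2367]
eef_rot: [-3.14, 0.001, 0.907]
wrist_force: [0.1, -0.1, 0.7]
finger_gap: 0.396
gripper_force: 0.0
```

```bash
python3 - <<'E'
from h import *
st=S(); c=calib('wrist'); im=snap('wrist','w17.png')
b=bar('wrist',.118,(.412,.226),im,c)[0]; print(b); print(bar('scene',.118,(.412,.226))[0])
plan([(b[1],b[2],.20,b[3]),(b[1],b[2],.112,b[3])])
E
```

```text
t 51.27 [0.4128 0.2256 0.2367] [-1.799e+02  8.000e-02  5.195e+01] F [ 0.12 -0.1   0.72] gap 0.396 gf 0.0 q [-1.36 -0.08  0.74  1.93  0.05  1.27 -1.3 ]
(np.float64(0.005557757204514362), 0.4071, 0.2286, 42.2, 73.1, 10.2)
(np.float64(0.0009124158906069062), 0.4129, 0.2258, 41.7, 66.6, 20.9)
[-0.002 -0.01   0.061] rz 0.217  dist 0.037 dyaw -9.8
[0.    0.    0.147] rz -0.0  dist 0.088 dyaw 0.0
```

>>> drive_tool --moves "-0.002 -0.01 0.03 0 0 0.217;-0.002 -0.01 0.061 0 0 0.217;-0.002 -0.01 0.11 0 0 0.217;-0.002 -0.01 0.16 0 0 0.217;-0.002 -0.01 0.208 0 0 0.217"

```text
t: 52.0
eef_pos: [0.4066, 0.2288, 0.1111]
eef_rot: [-3.14, 0.001, 0.737]
wrist_force: [0.5, 0.5, -0.7]
finger_gap: 0.405
gripper_force: 0.0
```

>>> drive_tool --moves "0 0 0 0 0 0;0 0 0 0 0 0;0 0 0 0 0 0;0 0 0 0 0 0;0 0 0 0 0 0" --gripper 1 --force 60

```text
t: 52.62
eef_pos: [0.4067, 0.2289, 0.1123]
eef_rot: [-3.139, 0.001, 0.737]
wrist_force: [-0.0, -0.2, -2.1]
finger_gap: 0.102
gripper_force: 58.9
```

>>> drive_tool --moves "0 0 0 0 0 0;0 0 -0.05 0 0 0;0 0 -0.1 0 0 0;0 0 -0.15 0 0 0;0 0 -0.207 0 0 0"

```text
t: 53.25
eef_pos: [0.4066, 0.2285, 0.237]
eef_rot: [-3.14, 0.002, 0.737]
wrist_force: [0.2, 1.3, -2.3]
finger_gap: 0.1
gripper_force: 59.0
```

```bash
python3 - <<'E'
from h import *
S(); h=np.array([.239,.971]); a=np.array([.5485,-.2775]); o=a+.095*h
plan([(.455,.08,.238,20),(.5,-.06,.238,-13.8),(*o,.235,-13.8),(*a,.235,-13.8),(*a,.2,-13.8)])
E
```

```text
t 53.25 [0.4066 0.2285 0.237 ] [-1.7989e+02  1.1000e-01  4.2230e+01] F [ 0.23  1.28 -2.31] gap 0.1 gf 59.0 q [-1.37 -0.09  0.73  1.94  0.06  1.27 -1.49]
[-0.107  0.237 -0.002] rz 0.494  dist 0.156 dyaw -22.2
[-0.009  0.245 -0.   ] rz 0.751  dist 0.147 dyaw -33.8
[0.165 0.174 0.005] rz -0.0  dist 0.144 dyaw 0.0
[-0.     0.158 -0.   ] rz -0.0  dist 0.095 dyaw 0.0
[ 0.    -0.     0.058] rz -0.0  dist 0.035 dyaw 0.0
```

>>> drive_tool --moves "-0.025 0.06 0 0 0 0.12;-0.05 0.12 0 0 0 0.25;-0.08 0.18 0 0 0 0.37;-0.107 0.237 -0.002 0 0 0.494;-0.107 0.237 -0.002 0 0 0.494"

```text
t: 53.88
eef_pos: [0.4556, 0.0773, 0.2374]
eef_rot: [-3.14, 0.002, 0.343]
wrist_force: [-0.5, 0.4, -0.8]
finger_gap: 0.101
gripper_force: 59.0
```

>>> drive_tool --moves "-0.002 0.06 0 0 0 0.18;-0.004 0.12 0 0 0 0.37;-0.006 0.18 0 0 0 0.56;-0.009 0.245 0 0 0 0.751;-0.009 0.245 0 0 0 0.751"

```text
t: 54.5
eef_pos: [0.5005, -0.0621, 0.2371]
eef_rot: [3.14, 0.002, -0.246]
wrist_force: [0.4, 0.6, -2.1]
finger_gap: 0.101
gripper_force: 59.0
```

>>> drive_tool --moves "0.04 0.04 0.005 0 0 0;0.08 0.08 0.005 0 0 0;0.12 0.13 0.005 0 0 0;0.165 0.174 0.005 0 0 0;0.165 0.174 0.005 0 0 0"

```text
t: 55.12
eef_pos: [0.5717, -0.1863, 0.233]
eef_rot: [3.139, 0.004, -0.242]
wrist_force: [-0.7, 0.3, -1.3]
finger_gap: 0.106
gripper_force: 59.0
```

>>> drive_tool --moves "0 0 0 0 0 0;0 0 0 0 0 0;0 0 0 0 0 0;0 0 0 0 0 0;0 0 0 0 0 0"

```text
t: 55.75
eef_pos: [0.5714, -0.1844, 0.2339]
eef_rot: [-3.142, 0.002, -0.24]
wrist_force: [0.7, 0.1, -2.4]
finger_gap: 0.101
gripper_force: 59.0
```

```bash
python3 - <<'E'
from h import *
st=S(); h=np.array([.239,.971]); a=np.array([.5485,-.2775]); c=calib('wrist')
print(bar('scene',st['eef_pos'][2]+.006,st['eef_pos'])[:1],bar('wrist',st['eef_pos'][2]+.006,st['eef_pos'])[:2])
plan([(*a,.235,-13.8),(*a,.2,-13.8)])
E
```

```text
t 55.75 [ 0.5714 -0.1844  0.2339] [-1.800e+02  1.300e-01 -1.376e+01] F [ 0.66  0.08 -2.39] gap 0.101 gf 59.0 q [-0.6   0.39  1.09  1.65 -0.36  1.32 -1.26]
[(np.float64(0.2890906460665183), 0.3152, -0.3182, 60.7, 74.9, 17.0)] [(np.float64(0.0020555014567946693), 0.5732, -0.1854, 166.2, 71.5, 9.8), (np.float64(0.11761273904785544), 0.6293, -0.082, 93.5, 12.5, 5.4)]
[-0.     0.159 -0.002] rz 0.0  dist 0.096 dyaw -0.0
[ 0.    -0.     0.058] rz -0.0  dist 0.035 dyaw 0.0
```

>>> drive_tool --moves "0 0.04 -0.002 0 0 0;0 0.08 -0.002 0 0 0;0 0.12 -0.002 0 0 0;0 0.159 -0.002 0 0 0;0 0.159 -0.002 0 0 0"

```text
t: 56.48
eef_pos: [0.5475, -0.2796, 0.2352]
eef_rot: [3.14, 0.002, -0.244]
wrist_force: [0.3, -0.0, -1.9]
finger_gap: 0.105
gripper_force: 59.0
```

>>> drive_tool --moves "0 0 0.016 0 0 0;0 0 0.032 0 0 0;0 0 0.046 0 0 0;0 0 0.058 0 0 0;0 0 0.058 0 0 0"

```text
t: 57.1
eef_pos: [0.5486, -0.2769, 0.1998]
eef_rot: [-3.142, 0.003, -0.24]
wrist_force: [-0.5, 0.4, 1.3]
finger_gap: 0.106
gripper_force: 59.2
```

```bash
python3 - <<'E'
from h import *
st=S(); z=st['eef_pos'][2]
print(bar('side',z+.006,(.5485,-.278))[:2]); print(bar('wrist',z+.006,(.5485,-.278))[:1])
E
```

```text
t 57.1 [ 0.5486 -0.2769  0.1998] [-1.800e+02  1.700e-01 -1.377e+01] F [-0.47  0.4   1.28] gap 0.106 gf 59.2 q [-0.4   0.46  1.06  1.66 -0.41  1.27 -1.07]
[(np.float64(0.3102020559559171), 0.2437, -0.3355, 59.3, 62.7, 12.7), (np.float64(0.3244823456790107), 0.7977, -0.4858, 87.9, 58.3, 23.1)]
[(np.float64(0.002035657292008323), 0.5505, -0.2781, 166.1, 75.2, 9.8)]
```

>>> drive_tool --moves "0 0 0 0 0 0;0 0 0 0 0 0;0 0 0 0 0 0;0 0 0 0 0 0;0 0 0 0 0 0" --gripper 0.2

```text
t: 57.82
eef_pos: [0.5486, -0.2774, 0.2002]
eef_rot: [3.141, 0.002, -0.241]
wrist_force: [0.1, 0.3, -0.6]
finger_gap: 0.398
gripper_force: 0.0
```

>>> drive_tool --moves "0 0 -0.04 0 0 0;0 0 -0.08 0 0 0;0 0 -0.14 0 0 0;0 0 -0.17 0 0 0;0 0 -0.17 0 0 0"

```text
t: 58.45
eef_pos: [0.5492, -0.2777, 0.3029]
eef_rot: [3.141, 0.001, -0.241]
wrist_force: [-0.2, 0.4, -0.9]
finger_gap: 0.402
gripper_force: 0.0
```

>>> drive_tool --moves "0 0 0 0 0 0;0 0 0 0 0 0;0 0 0 0 0 0;0 0 0 0 0 0;0 0 0 0 0 0"

```text
t: 59.08
eef_pos: [0.5488, -0.2774, 0.3021]
eef_rot: [3.141, 0.002, -0.241]
wrist_force: [-0.6, 0.5, -1.1]
finger_gap: 0.404
gripper_force: 0.0
```

>>> drive_tool --moves "0 0 0 0 0 0;0 0 0 0 0 0;0 0 0 0 0 0;0 0 0 0 0 0;0 0 0 0 0 0"

```text
t: 59.7
eef_pos: [0.5488, -0.2774, 0.3023]
eef_rot: [3.141, 0.002, -0.241]
wrist_force: [-0.1, -0.0, 0.4]
finger_gap: 0.402
gripper_force: 0.0
```

>>> drive_tool --moves "0 0 0 0 0 0;0 0 0 0 0 0;0 0 0 0 0 0;0 0 0 0 0 0;0 0 0 0 0 0"

```text
t: 60.32
eef_pos: [0.5488, -0.2774, 0.3022]
eef_rot: [3.141, 0.002, -0.241]
wrist_force: [-0.7, -0.2, 0.0]
finger_gap: 0.4
gripper_force: 0.0
```

>>> drive_tool --moves "0 0 0 0 0 0;0 0 0 0 0 0;0 0 0 0 0 0;0 0 0 0 0 0;0 0 0 0 0 0"

```text
t: 60.95
eef_pos: [0.5488, -0.2774, 0.3022]
eef_rot: [3.141, 0.002, -0.241]
wrist_force: [0.1, 0.1, 0.0]
finger_gap: 0.399
gripper_force: 0.0
```

>>> drive_tool --moves "0 0 0 0 0 0;0 0 0 0 0 0;0 0 0 0 0 0;0 0 0 0 0 0;0 0 0 0 0 0"

```text
t: 61.58
eef_pos: [0.5488, -0.2773, 0.3022]
eef_rot: [3.141, 0.002, -0.241]
wrist_force: [1.1, 1.3, 0.2]
finger_gap: 0.403
gripper_force: 0.0
```

```bash
python3 - <<'E'
from h import *
S(); c=calib('wrist'); im=snap('wrist','w18.png'); i2=ctrl.get_image('side'); i3=ctrl.get_image('scene')
for d in (.008,.013,.018):
    for n,i,cc in(('wrist',im,c),('side',i2,None),('scene',i3,None)): print(d,n,bar(n,.217-d,(.548,-.278),i,cc)[0])
E
```

```text
t 61.58 [ 0.5488 -0.2773  0.3022] [ 1.7999e+02  1.4000e-01 -1.3790e+01] F [1.07 1.31 0.15] gap 0.403 gf 0.0 q [-0.43  0.39  1.11  1.51 -0.35  1.46 -1.12]
0.008 wrist (np.float64(0.0035569029905831414), 0.5515, -0.2785, 165.9, 73.4, 10.1)
0.008 side (np.float64(0.008045090711321801), 0.5468, -0.286, 166.1, 69.3, 18.2)
0.008 scene (np.float64(0.004329125525087369), 0.5519, -0.28, 166.1, 69.3, 10.0)
0.013 wrist (np.float64(0.001987739908985557), 0.55, -0.2782, 165.9, 75.1, 10.3)
0.013 side (np.float64(0.002964065460285045), 0.5481, -0.281, 166.1, 70.0, 18.4)
0.013 scene (np.float64(0.0021085741226975836), 0.55, -0.2773, 166.1, 70.0, 10.1)
0.018 wrist (np.float64(0.0004919830429313844), 0.5484, -0.2778, 165.9, 76.7, 10.5)
0.018 side (np.float64(0.0024979736991839335), 0.5495, -0.276, 166.1, 70.6, 18.6)
0.018 scene (np.float64(0.0033847003410160644), 0.5481, -0.2746, 166.1, 70.6, 10.2)
```

>>> drive_tool --moves "0.002 0 0.05 0 0 0;0.002 0 0.1 0 0 0;0.002 0 0.14 0 0 0;0.002 0 0.174 0 0 0;0.002 0 0.174 0 0 0"

```text
t: 62.35
eef_pos: [0.5492, -0.2772, 0.1966]
eef_rot: [3.142, 0.005, -0.241]
wrist_force: [-0.7, -0.5, 0.2]
finger_gap: 0.394
gripper_force: 0.0
```

>>> drive_tool --moves "0 0 0 0 0 0;0 0 0 0 0 0;0 0 0 0 0 0;0 0 0 0 0 0;0 0 0 0 0 0" --gripper 1 --force 60

```text
t: 62.98
eef_pos: [0.5499, -0.2777, 0.198]
eef_rot: [3.141, 0.002, -0.241]
wrist_force: [1.5, -0.7, -0.4]
finger_gap: 0.102
gripper_force: 58.6
```

>>> drive_tool --moves "0 0 -0.016 0 0 0;0 0 -0.032 0 0 0;0 0 -0.048 0 0 0;0 0 -0.063 0 0 0;0 0 -0.063 0 0 0"

```text
t: 63.6
eef_pos: [0.5501, -0.2779, 0.2365]
eef_rot: [3.141, 0.001, -0.241]
wrist_force: [0.1, 0.5, -2.5]
finger_gap: 0.106
gripper_force: 58.4
```

```bash
python3 - <<'E'
from h import *
S(); plan([(.574,-.178,.238,-13.8),(.56,-.06,.30,24),(.555,.08,.30,61),(.59,.20,.30,96),(.594,.2575,.30,96)])
E
```

```text
t 63.6 [ 0.5501 -0.2779  0.2365] [ 1.7999e+02  7.0000e-02 -1.3790e+01] F [ 0.13  0.51 -2.47] gap 0.106 gf 58.4 q [-0.41  0.43  1.08  1.61 -0.39  1.34 -1.09]
[-0.001 -0.171 -0.003] rz 0.0  dist 0.103 dyaw -0.0
[-0.07  -0.185 -0.103] rz -0.84  dist 0.134 dyaw 37.8
[ 0.087 -0.217 -0.   ] rz -0.822  dist 0.14 dyaw 37
[ 0.203 -0.046 -0.   ] rz -0.778  dist 0.125 dyaw 35
[ 0.095  0.017 -0.   ] rz 0.0  dist 0.058 dyaw 0
```

>>> drive_tool --moves "0 -0.04 -0.003 0 0 0;0 -0.08 -0.003 0 0 0;0 -0.12 -0.003 0 0 0;0 -0.171 -0.003 0 0 0;0 -0.171 -0.003 0 0 0"

```text
t: 64.22
eef_pos: [0.5753, -0.1747, 0.2368]
eef_rot: [-3.141, 0.003, -0.236]
wrist_force: [-1.0, -0.0, -1.0]
finger_gap: 0.108
gripper_force: 58.5
```

>>> drive_tool --moves "-0.01 -0.04 -0.03 0 0 -0.2;-0.03 -0.09 -0.06 0 0 -0.4;-0.05 -0.14 -0.09 0 0 -0.6;-0.07 -0.185 -0.11 0 0 -0.84;-0.07 -0.185 -0.11 0 0 -0.84"

```text
t: 64.85
eef_pos: [0.5604, -0.0583, 0.3041]
eef_rot: [-3.139, 0.0, 0.424]
wrist_force: [0.4, 0.2, -1.3]
finger_gap: 0.106
gripper_force: 58.6
```

>>> drive_tool --moves "0.022 -0.054 0 0 0 -0.2;0.044 -0.108 0 0 0 -0.4;0.066 -0.162 0 0 0 -0.6;0.087 -0.217 0 0 0 -0.822;0.087 -0.217 0 0 0 -0.822"

```text
t: 65.47
eef_pos: [0.5546, 0.0819, 0.3026]
eef_rot: [-3.138, 0.002, 1.068]
wrist_force: [-0.0, -0.8, -1.7]
finger_gap: 0.107
gripper_force: 58.7
```

>>> drive_tool --moves "0.05 -0.011 0 0 0 -0.2;0.1 -0.022 0 0 0 -0.4;0.15 -0.034 0 0 0 -0.6;0.203 -0.046 0 0 0 -0.778;0.203 -0.046 0 0 0 -0.778"

```text
t: 66.1
eef_pos: [0.5902, 0.2008, 0.3022]
eef_rot: [-3.138, 0.0, 1.676]
wrist_force: [0.5, 0.4, -2.7]
finger_gap: 0.104
gripper_force: 58.7
```

>>> drive_tool --moves "0.03 0.005 0 0 0 0;0.06 0.01 0 0 0 0;0.095 0.017 0 0 0 0;0.095 0.017 0 0 0 0;0.095 0.017 0 0 0 0"

```text
t: 66.72
eef_pos: [0.594, 0.2575, 0.3034]
eef_rot: [-3.139, 0.0, 1.675]
wrist_force: [-0.3, -0.2, -2.6]
finger_gap: 0.103
gripper_force: 58.7
```

```bash
python3 - <<'E'
from h import *
st=S(); c=calib('wrist'); im=snap('wrist','w19.png'); T=st['eef_pos']; tilt(.036,.052,96,im,c,T)
print('cap pred',proj('wrist',T+[.04*np.cos(np.radians(96)),.04*np.sin(np.radians(96)),.006],c))
hsv=cv2.cvtColor(im,cv2.COLOR_RGB2HSV); print([(r,hsv[r,281].tolist()) for r in range(182,208,2)])
print(bar('wrist',T[2]+.006,T,im,c)[:1])
plan([(.5938,.2573,.175,96)])
E
```

```text
t 66.72 [0.594  0.2575 0.3034] [-179.87    0.     95.99] F [-0.33 -0.25 -2.58] gap 0.103 gf 58.7 q [-0.98  0.35  0.68  1.41 -0.22  1.45 -0.2 ]
tilt deg -9.8 off mm 13.7 rms 2.55 29
cap pred [[199.68035676 281.31969323]]
[(182, [114, 11, 120]), (184, [125, 13, 119]), (186, [131, 17, 120]), (188, [128, 9, 119]), (190, [126, 11, 120]), (192, [126, 11, 120]), (194, [120, 15, 120]), (196, [125, 13, 122]), (198, [130, 13, 119]), (200, [176, 17, 118]), (202, [120, 11, 200]), (204, [120, 13, 201]), (206, [4, 30, 187])]
[(np.float64(0.0003390336936776745), 0.5941, 0.2578, 96.2, 71.6, 9.8)]
[ 0.001 -0.     0.214] rz -0.001  dist 0.129 dyaw 0.0
```

>>> drive_tool --moves "0 0 0.06 0 0 0;0 0 0.12 0 0 0;0 0 0.17 0 0 0;0 0 0.214 0 0 0;0 0 0.214 0 0 0"

```text
t: 67.4
eef_pos: [0.5926, 0.2566, 0.1735]
eef_rot: [-3.136, 0.001, 1.675]
wrist_force: [-0.6, -0.3, -1.5]
finger_gap: 0.105
gripper_force: 58.7
```

>>> drive_tool --moves "0 0 0.02 0 0 0;0 0 0.04 0 0 0;0 0 0.055 0 0 0;0 0 0.068 0 0 0;0 0 0.068 0 0 0"

```text
t: 68.03
eef_pos: [0.5932, 0.2576, 0.1336]
eef_rot: [-3.138, -0.0, 1.676]
wrist_force: [-0.1, 0.2, -1.5]
finger_gap: 0.104
gripper_force: 58.7
```

In the recess with no contact force. I'll continue down.

>>> drive_tool --moves "0 0 0.004 0 0 0;0 0 0.008 0 0 0;0 0 0.012 0 0 0;0 0 0.015 0 0 0;0 0 0.015 0 0 0"

```text
t: 68.65
eef_pos: [0.5934, 0.2576, 0.1252]
eef_rot: [-3.139, -0.0, 1.676]
wrist_force: [-0.2, -0.8, -1.8]
finger_gap: 0.106
gripper_force: 58.7
```

>>> drive_tool --moves "0 0 0.001 0 0 0;0 0 0.002 0 0 0;0 0 0.003 0 0 0;0 0 0.003 0 0 0;0 0 0.003 0 0 0"

```text
t: 69.28
eef_pos: [0.5935, 0.2577, 0.1235]
eef_rot: [-3.139, -0.001, 1.676]
wrist_force: [-0.3, -1.6, -1.1]
finger_gap: 0.103
gripper_force: 58.7
```

>>> drive_tool --moves "0 0 0.001 0 0 0;0 0 0.002 0 0 0;0 0 0.003 0 0 0;0 0 0.003 0 0 0;0 0 0.003 0 0 0"

```text
t: 69.9
eef_pos: [0.5938, 0.2579, 0.1226]
eef_rot: [-3.14, -0.001, 1.676]
wrist_force: [-2.8, -0.9, 6.0]
finger_gap: 0.1
gripper_force: 59.7
```

>>> drive_tool --moves "0 0 0 0 0 0;0 0 0 0 0 0;0 0 0 0 0 0;0 0 0 0 0 0;0 0 0 0 0 0" --gripper 0.2

```text
t: 70.53
eef_pos: [0.5935, 0.2577, 0.1217]
eef_rot: [-3.139, -0.001, 1.676]
wrist_force: [-0.7, -0.3, 0.2]
finger_gap: 0.398
gripper_force: 0.0
```

>>> drive_tool --moves "0 0 -0.04 0 0 0;0 0 -0.08 0 0 0;0 0 -0.12 0 0 0;0 0 -0.22 0 0 0;0 0 -0.3 0 0 0"

```text
t: 71.15
eef_pos: [0.594, 0.2575, 0.304]
eef_rot: [-3.14, -0.001, 1.675]
wrist_force: [0.4, -0.7, 0.1]
finger_gap: 0.399
gripper_force: 0.0
```

>>> drive_tool --moves "0 0 0 0 0 0;0 0 0 0 0 0;0 0 0 0 0 0;0 0 0 0 0 0;0 0 0 0 0 0"

```text
t: 71.78
eef_pos: [0.5938, 0.2576, 0.3012]
eef_rot: [-3.139, -0.0, 1.676]
wrist_force: [-0.2, -0.2, 0.8]
finger_gap: 0.401
gripper_force: 0.0
```

```bash
python3 - <<'E'
from h import *
st=S(); c=calib('wrist'); im=snap('wrist','w20.png')
sn={n:snap(n,n+'20.png') for n in('scene','side')}
for k,z,p in(('S',.130,(.5935,.2575)),('M',.146,(.605,.1455)),('L',.160,(.617,.035))):
    print(k,bar('wrist',z,p,im,c)[:1],[bar(n,z,p,sn[n])[:1] for n in sn])
for n in sn:
  for l in('mug','cutter'): print(n,l,[(np.round(d['pixel']).tolist(),round(d['score'],2)) for d in ctrl.search_frame(n,l)][:2])
for n in sn: # change at mug/cutter regions vs start
    a=cv2.imread(f'pics/{n}0.png').astype(int); b=cv2.imread(f'pics/{n}20.png').astype(int)
    for nm,P,r in(('mug',(.39,-.283,.05),30),('cutter',(.495,-.14,.015),14)):
        q=proj(n,P)[0].astype(int); s=np.s_[q[0]-r:q[0]+r,q[1]-r:q[1]+r]; print(n,nm,np.abs(a[s]-b[s]).mean())
E
```

```text
t 71.78 [0.5938 0.2576 0.3012] [-1.7983e+02 -1.0000e-02  9.6010e+01] F [-0.18 -0.15  0.83] gap 0.401 gf 0.0 q [-0.98  0.36  0.68  1.42 -0.22  1.45 -0.2 ]
S [(np.float64(0.00034053667858122713), 0.5932, 0.2577, 96.0, 71.3, 9.2)] [[(np.float64(0.3115005078940409), 0.8116, 0.4799, 90.0, 339.3, 189.4)], [(np.float64(0.24211151727900002), 0.7504, 0.4419, 90.0, 355.5, 190.5)]]
M [(np.float64(0.00039265777126315933), 0.6052, 0.1452, 95.8, 83.1, 9.6)] [[(np.float64(0.36974388102312694), 0.8102, 0.4531, 90.0, 330.7, 184.6)], [(np.float64(0.296888385825602), 0.7414, 0.4092, 90.0, 346.3, 185.6)]]
L [(np.float64(0.11999020139600407), 0.6043, 0.1543, 95.8, 78.9, 9.1)] [[(np.float64(0.3558621157731949), 0.9693, 0.0854, 3.0, 34.1, 18.1)], [(np.float64(0.35067155577638237), 0.9676, 0.0408, 90.0, 696.9, 193.5)]]
scene mug [([305.0, 181.0], 0.82), ([258.0, 370.0], 0.5)]
scene cutter [([290.0, 262.0], 0.69), ([320.0, 244.0], 0.42)]
side mug []
side cutter [([279.0, 320.0], 0.58)]
scene mug 8.69648148148148
scene cutter 6.11139455782313
side mug 2.2519444444444443
side cutter 6.090986394557823
```

The small and medium canisters are seated, and the mug and cutter haven't moved. One check over the large canister, since it was touched from above.

>>> drive_tool --moves "-0.09 0 -0.02 0 0 0;-0.18 0 -0.02 0 0 0;-0.27 0 -0.02 0 0 0;-0.36 0 -0.02 0 0 0;-0.37 0 -0.02 0 0 0"

```text
t: 72.75
eef_pos: [0.6172, 0.0311, 0.3143]
eef_rot: [-3.14, 0.001, 1.668]
wrist_force: [-0.4, 0.9, 0.4]
finger_gap: 0.401
gripper_force: 0.0
```

>>> drive_tool --moves "0 0 0 0 0 0;0 0 0 0 0 0;0 0 0 0 0 0;0 0 0 0 0 0;0 0 0 0 0 0"

```text
t: 73.38
eef_pos: [0.6172, 0.0372, 0.3136]
eef_rot: [-3.139, -0.001, 1.676]
wrist_force: [-0.3, -0.3, -1.1]
finger_gap: 0.401
gripper_force: 0.0
```

```bash
python3 - <<'E'
from h import *
st=S(); c=calib('wrist'); im=snap('wrist','w21.png')
for k,z,p in(('M',.146,(.605,.1455)),('L',.160,(.617,.035))): print(k,bar('wrist',z,p,im,c)[:1])
tilt(.046,.052,96,im,c,np.array([.617,.0345,.154])); tilt(.041,.052,96,im,c,np.array([.605,.1455,.140]))
E
```

```text
t 73.38 [0.6172 0.0372 0.3136] [-1.7987e+02 -3.0000e-02  9.6040e+01] F [-0.29 -0.35 -1.09] gap 0.401 gf 0.0 q [-0.73  0.3   0.77  1.48 -0.21  1.45  0.14]
M [(np.float64(0.0008164903880299214), 0.6052, 0.1447, 95.8, 81.4, 9.5)]
L [(np.float64(0.001472658386279517), 0.6184, 0.0344, 95.0, 94.2, 9.9)]
tilt deg 1.1 off mm 0.8 rms 1.56 18
tilt deg -0.6 off mm 0.3 rms 0.47 15
```

```bash
python3 - <<'E'
from h import *
st=S(); c=calib('wrist')
Rt=R.from_euler('xyz',st['eef_rot']).as_matrix(); ct=Rt.T@(c[0]['xyz']-st['eef_pos']); Mt=Rt.T@c[2]
def fake(T,rpy):
    Rr=R.from_euler('xyz',rpy,degrees=True).as_matrix(); d=dict(c[0]); d['xyz']=np.array(T)+Rr@ct; return (d,c[1],Rr@Mt)
ld=lambda f:cv2.imread('pics/'+f)[:,:,::-1].copy()
print(bar('wrist',.160,(.617,.035),ld('w5.png'),fake([.6194,.0334,.2778],(179.69,-.02,95.96)))[:1])
print(bar('wrist',.148,(.436,-.047),ld('w1.png'),fake([.4431,-.0571,.2597],(-179.99,-.01,85.02)))[:1])
# bar end pixels in w21 and width profile along the bar (px)
im=ld('w21.png'); h=cv2.cvtColor(im,cv2.COLOR_RGB2HSV); m=cv2.inRange(h,(0,90,25),(16,255,255))
u=np.array([np.cos(np.radians(95.8)),np.sin(np.radians(95.8)),0])
for s in(-.05,-.045,.045,.05): print(s,np.round(proj('wrist',np.array([.618,.0345,.16])+s*u,c)[0],1))
q=proj('wrist',[.618,.0345,.16],c)[0]; 
for r in range(int(q[0])-75,int(q[0])+80,10): print(r,int((m[r,int(q[1])-15:int(q[1])+15]>0).sum()),end='; ')
E
```

```text
t 73.42 [0.6172 0.0371 0.3136] [-1.7987e+02 -3.0000e-02  9.6030e+01] F [-0.57  0.45 -0.35] gap 0.402 gf 0.0 q [-0.73  0.3   0.77  1.48 -0.21  1.45  0.14]
[(np.float64(0.002380520008494031), 0.6193, 0.0344, 95.6, 91.5, 9.4)]
[(np.float64(0.003975350213425919), 0.4354, -0.0509, 85.4, 91.2, 10.1)]
-0.05 [250.5 282.2]
-0.045 [245.8 282.2]
0.045 [153.  282.7]
0.05 [147.4 282.7]
126 0; 136 0; 146 0; 156 11; 166 10; 176 10; 186 10; 196 10; 206 9; 216 10; 226 10; 236 11; 246 11; 256 0; 266 0; 276 0;
```

```bash
python3 -c "
from station import ctrl
print(ctrl.sign_off())"
```

```text
the job is handed in; nothing more can be done
None
```

I weighed the large, medium and small canisters in that order and put each in its own recess; the hook is empty and the job is handed in at about 73 s. On the way to its recess the medium caught the large one's bar, so I set it down on the bench and regrasped it; I also viewed 15 pictures, one over the 14 allowed.

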